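Pack the sample jars for shipping

TASK

Pack the sample jars to be sent ashore. The dropper bottle left standing in the carton does not travel: stand it upright on the worktop, clear of the carton and its flaps. Stand every jar in a pocket of the jar carrier on the worktop, then lift the loaded carrier by its handle, lower it into the carton until it stands flat on the floor, and close the carton: first the two short inner flaps, then the two long outer flaps, all pressed down flat; leave the other things on the worktop where they are.

Things in the scene. Friction and masses are not known exactly. Their poses are not given: they have to be found in the camera images.
- carton: brown cardboard carton fixed to the worktop, open on top, its four flaps standing open; 196 mm square outside, 188 mm inside, walls and floor 4 mm; origin at the centre of its underside; x axis to the far inner flap, y axis to the left outer flap, z up. Walls end at z = 114 mm (inner-flap sides) and 118 mm (outer-flap sides), where the flaps hinge 98 mm from the carton's centre line
- carrier: jar carrier: white tray with a dark grey foam block, 174 mm square and 36 mm high, with four round pockets 70 mm across (floor of a pocket 4 mm above the underside, centres at x = +-47 mm, y = +-47 mm) and a T handle in the middle; 0.28 kg, loose; origin at the centre of its underside. It fits the carton in any of its four quarter turns, with 7 mm play on each side
- carrier_handle (a point): centre of the carrier's blue handle bar, 87 mm above the carrier's underside; the bar measures 46 mm along the carrier's x, 15 mm across (y) and 22 mm in height, on a round post 13 mm thick; its frame is the carrier's
- jar_red: a capped wide-neck plastic sample jar, red screw cap, 62 mm across and 88 mm tall, about 0.12 kg; origin at the centre of its underside, z up the jar. It starts upright on the worktop in a row at the right of the carrier, beside a thin lamp cable lying on the worktop; it may be absent
- jar_blue: a capped wide-neck plastic sample jar, blue screw cap, 58 mm across and 78 mm tall, about 0.12 kg; origin at the centre of its underside, z up the jar. It starts upright on the worktop in a row at the right of the carrier, beside a thin lamp cable lying on the worktop; it may be absent
- jar_cream: a capped wide-neck plastic sample jar, cream screw cap, 60 mm across and 88 mm tall, about 0.12 kg; origin at the centre of its underside, z up the jar. It starts upright on the worktop in a row at the right of the carrier, beside a thin lamp cable lying on the worktop; it may be absent
- jar_blue2: a capped wide-neck plastic sample jar, blue screw cap, 58 mm across and 78 mm tall, about 0.12 kg; origin at the centre of its underside, z up the jar. It starts upright on the worktop in a row at the right of the carrier, beside a thin lamp cable lying on the worktop; it may be absent
- dropper_bottle: amber dropper bottle with a black rubber bulb, 34 mm across and 102 mm tall (the round body reaches up to about 65 mm, the narrower cap and bulb above), 0.06 kg; it starts upright on the carton's floor, 4 mm above the worktop; origin at the centre of its underside, z up
- inner_flap_near (a joint): hinge of the near short inner flap of the carton (at its -x side), 62 mm from crease to edge, 4 mm thick; rad: 0 = shut, flat over the mouth; pi/2 = upright; starts at 1.8 to 2.1, leaning outward (limit 2.6). Stiff crease: it stays wherever it is left, half a newton at its edge moves it
- inner_flap_far (a joint): hinge of the far short inner flap of the carton (at its +x side), 62 mm from crease to edge, 4 mm thick; rad: 0 = shut, flat over the mouth; pi/2 = upright; starts at 1.8 to 2.1, leaning outward (limit 2.6). Stiff crease: it stays wherever it is left, half a newton at its edge moves it
- outer_flap_left (a joint): hinge of the left long outer flap of the carton (at its +y side), 96 mm from crease to edge, 4 mm thick; rad: 0 = shut, flat over the mouth; pi/2 = upright; starts at 1.8 to 2.1, leaning outward (limit 2.6). Stiff crease: it stays wherever it is left, half a newton at its edge moves it
- outer_flap_right (a joint): hinge of the right long outer flap of the carton (at its -y side), 96 mm from crease to edge, 4 mm thick; rad: 0 = shut, flat over the mouth; pi/2 = upright; starts at 1.8 to 2.1, leaning outward (limit 2.6). Stiff crease: it stays wherever it is left, half a newton at its edge moves it
- tape_roll: roll of beige tape, 96 mm across, 25 mm high, lying flat in front of the robot; leave it alone
- notebook: closed black notebook, 148 x 110 x 16 mm, lying at the far edge of the worktop; leave it alone
- tube_rack: orange tube rack, 46 x 172 mm and 92 mm high, standing on its long side at the far edge of the worktop; leave it alone

How it is judged:
By the outcome, as a careful person would: the job done as asked, in the order asked, and still so for the second after the job is handed in, with the robot touching nothing.
Of jar_red, jar_blue, jar_cream, jar_blue2 only 2 to 4 are there at a start; the rules pass over those that are not, and their reading is None.
At some moment in a run one of carrier may be knocked a few centimetres aside while the robot is not near it.
Once in a run the grip may slacken for a moment while it holds something.
It also fails if it takes over 210 s, if anything falls off the work surface, if the arm or the gripper's body presses on something with over 40 N, if the wrist force passes 120 N, or if a joint passes its speed limit or range.

ROBOT

A 6-joint arm with a two-finger parallel gripper is mounted at the origin on the work surface; the furniture and walls round the work are solid. World frame = base frame: x ahead of the robot, y to its left, z up, the work surface at z = 0. Lengths are in m, angles in rad, forces in N, time in s.
With the tool pointing down it reaches from about 0.35 to 0.85 m from the base axis. Payload 8.1 kg.
Tool frame: the origin (TCP) lies at the centre of the arm's flange, where the gripper is bolted on; the fingertips stand 186 mm ahead of it and the grasp point (between the pads) lies 167 mm ahead of it; z points along the fingers, y is the line along which they close (so a half turn about z gives the same grasp; the last joint's range is limited). The gripper opens to 93 mm and grips with 3 to 60 N. Pads are 15 mm wide; open, the fingers measure 128 mm over their backs; the gripper's body (75 mm by 188 mm) begins 65 mm behind the grasp point.
Start: joints at [1.227, 0.13, 1.488, -0, 1.523, -0.085], TCP at [0.154, 0.58, 0.405] pointing down, gripper open.
Joint ranges: [-2.96, 2.96], [-0.89, 2.26], [0.02, 2.5], [-1.34, 4.48], [0, 2.73], [-2.66, 2.66]. Speed limits (rad/s): [2.39, 2.39, 2.79, 3.14, 3.14, 3.14].

INTERFACE

Orientations are given as a rotation vector (axis times angle).
In Python, from plant import read_state, read_camera, camera_params, robot gives the robot as it stands.
- The arm moves only by the tool carry_out, never from a script. Its argument "targets" is a list of rows, each an object of numbers: "hand": the opening in per cent of the stroke, from 0 (shut) to 100 (fully open); "x", "y", "z": the shift along the tool's x, y, z in m; "ax", "ay", "az": the turn, a rotation vector about the tool's x, y, z in rad. In form: [{"hand": .., "x": .., "y": .., "z": .., "ax": .., "ay": .., "az": ..}, ...]. A call has 1 to 8 rows; each row is the pose to reach, as a shift and turn from the pose commanded when the call began, along the tool's axes at that moment; what a row does not reach only later rows make up. A row lasts 1/8 s, in which the tool goes at most 62.5 mm and 10.7 degrees, less where a joint would pass 70% of its speed; a pose out of reach is approached as far as the arm can. A call with a gripper value outside its range is refused whole. The fingers move at their own pace and stop on an object; "newtons" is the grip in N (left out, the last holds). Time passes only in rows, so rows that repeat a pose let the fingers close. It gives the time, the measured TCP pose, the force, the opening and the grip force at its end, in the units of the state.
- read_state(): the state, without advancing time (a new reading comes with each control period).
- read_camera(name): name is "scene" or "side" or "wrist"; returns (picture, depth): 400x640x3 uint8, blue, green, red; 400x640 float32, m along the optical axis (not along the pixel's ray), 0 where there is no reading.
- camera_params(name): a dict with "fx", "fy", "cx", "cy" (pixels), "position" and "rotation" of the camera in the world. Camera axes: x right, y up, looking along -z (the intrinsics and any distortion apply to the point x, -y, -z); pixel columns grow to the right and rows downward; lengths in m; the calibration is good to about 2 mm. A picture is of the moment at which its call begins: read the wrist's pose just before it. camera_params takes no time and is no camera call; for the wrist camera it gives the pose at the moment of the call.
- robot.close_job(): hands the job in; it is judged then, once.
The state is a dict: "t": time; "q": joint angles; "dq": joint speeds; "joint_torque": joint torques, N m; "tool_pos": TCP position; "orientation": TCP orientation; "force": force on the tool from outside, world axes, zero at the start; "wrist_torque": the same for the moment, N m; "opening": finger opening in m; "gripper_force": force on a finger pad.
Only numpy, scipy, OpenCV 4.12 (cv2) and the standard library are available. Lean on these libraries where they do the work, as an engineer would, in place of code of your own. Each camera call takes 0.05 s, during which the arm holds its last target. There are 200 camera calls.

## Working session

There is one attempt and no reset: what is moved stays moved. The work goes in short steps, Python scripts to look and compute and a tool call to move; the robot and the scene stay as the last step left them, time stands still between calls to the robot, and variables do not carry over. Pictures are saved under pics/ and viewed, at most 14 in all, crops included, and the job is handed in when it is done.

Besides the shell and the picture viewer there is one more tool, called as name(argument=value, ...), one argument or row to a line, values as JSON. carry_out: Moves the arm, as the interface text tells. Its arguments: {"type":"object","properties":{"targets":{"type":"array","items":{"type":"object","properties":{"hand":{"type":"number"},"x":{"type":"number"},"y":{"type":"number"},"z":{"type":"number"},"ax":{"type":"number"},"ay":{"type":"number"},"az":{"type":"number"}}}},"newtons":{"type":"number"}},"required":["targets"]}

```bash
mkdir -p pics; ls; cat > h.py <<'E'
import numpy as np, cv2
from scipy.spatial.transform import Rotation as R
from plant import read_state, read_camera, camera_params, robot
def cloud(name):
    p=camera_params(name); im,d=read_camera(name)
    v,u=np.mgrid[0:400,0:640]
    x=(u-p['cx'])/p['fx']*d; y=(v-p['cy'])/p['fy']*d
    c=np.stack([x,-y,-d],-1)
    rot=np.array(p['rotation']); rot=rot if rot.shape==(3,3) else R.from_rotvec(rot).as_matrix()
    w=c@rot.T+np.array(p['position']); w[d==0]=np.nan
    return im,w
E
python3 - <<'E'
from h import *
s=read_state(); print({k:np.round(v,3) for k,v in s.items()})
for n in('scene','side'):
    print(camera_params(n)); im,w=cloud(n); cv2.imwrite(f'pics/{n}0.png',im); np.save(f'{n}0.npy',w)
E
```

```text
pics
{'t': np.float64(0.0), 'q': array([ 1.227,  0.131,  1.489,  0.   ,  1.523, -0.085]), 'dq': array([ 0.001,  0.001, -0.   , -0.001,  0.001, -0.   ]), 'joint_torque': array([-2.0000e-03, -5.5983e+01, -4.9176e+01,  7.7000e-02,  3.5000e-02,
       -0.0000e+00]), 'tool_pos': array([0.153, 0.58 , 0.404]), 'orientation': array([-4.050e-01, -3.115e+00,  3.000e-03]), 'force': array([-0.237,  0.312,  0.552]), 'wrist_torque': array([ 0.008, -0.015, -0.025]), 'gripper_force': np.float64(0.0), 'opening': np.float64(0.093)}
{'fx': 392.1460550148057, 'fy': 392.1460550148057, 'cx': 318.9542155877961, 'cy': 198.61254218595434, 'position': array([-0.05898226, -0.68799382,  0.90215465]), 'rotation': array([ 0.8353828 , -0.28128246, -0.57911887])}
{'fx': 455.5855162514922, 'fy': 455.5855162514922, 'cx': 318.66324562255244, 'cy': 203.5535961707965, 'position': array([0.84490811, 0.58873968, 1.04386369]), 'rotation': array([0.21507091, 0.73183586, 2.43226193])}
```

View pics/scene0.png

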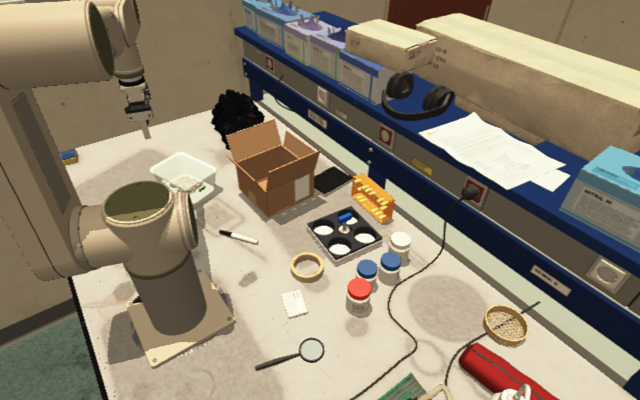

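View pics/side0.png

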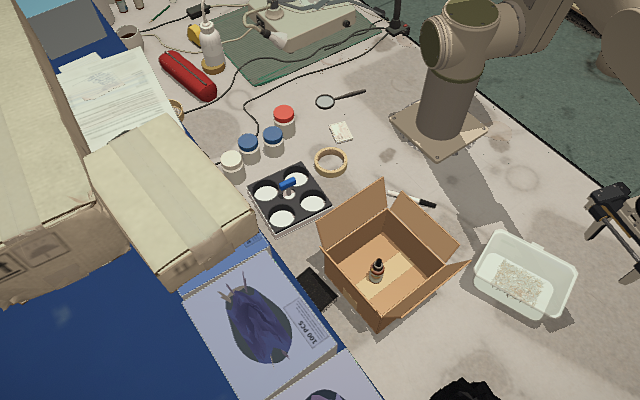

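Scene: four jars (red cap ~(359,289), blue (367,270) and (390,263), cream (400,241)). The carrier is at (345,230), the carton at (275,170), and the dropper bottle shows in side at (377,268).

```bash
cat > m.py <<'E'
from h import *
def circ(p):
    A=np.c_[2*p,np.ones(len(p))]; s=np.linalg.lstsq(A,(p**2).sum(1),rcond=None)[0]
    return s[:2]
E
python3 - <<'E'
from m import *
S=np.load('scene0.npy'); D=np.load('side0.npy')
for n,W,pts in (('scene',S,dict(red=(359,287),b1=(367,267),b2=(390,260),cream=(400,240),handle=(347,216))),
              ('side',D,dict(red=(284,113),b1=(273,133),b2=(248,142),cream=(231,158),handle=(288,184),bulb=(377,263)))):
    for k,(u,v) in pts.items():
        z0=W[v,u,2]; r=.04 
        ctr=W[v,u]
        for _ in range(3):
            m=(np.abs(W[...,2]-z0)<.006)&(np.hypot(W[...,0]-ctr[0],W[...,1]-ctr[1])<r)
            p=W[m]; ctr=(p.min(0)+p.max(0))/2
        print(n,k,m.sum(),np.round(ctr,3),np.round(np.ptp(p,axis=0),3))
        if k=='handle':
            q=p[:,:2]-p[:,:2].mean(0); _,_,vt=np.linalg.svd(q); print('  axis',np.degrees(np.arctan2(vt[0,1],vt[0,0])),np.ptp(q@vt.T,axis=0))
# carton: points z in 0.03..0.12 vertical walls; carrier foam top z~.036
for n,W in(('scene',S),('side',D)):
    a=W[(np.abs(W[...,2]-.036)<.004)&(W[...,0]>.3)&(W[...,0]<.9)&(abs(W[...,1]+.05)<.25)]
    print(n,len(a))
    for x in (): pass
    allp=W.reshape(-1,3); 
    c=allp[(allp[:,2]>.095)&(allp[:,2]<.113)&(allp[:,0]>.3)&(allp[:,0]<.95)&(allp[:,1]>0.02)&(allp[:,1]<.5)]
    rect=cv2.minAreaRect(c[:,:2].astype(np.float32)); print('carton rect',n,len(c),rect)
    b=allp[(allp[:,2]>.02)&(allp[:,2]<.1)&(allp[:,0]>.3)&(allp[:,0]<.95)&(allp[:,1]>0.02)&(allp[:,1]<.5)]
    print(np.nanmin(b,0),np.nanmax(b,0))
# topdown map
img=np.zeros((500,700,3),np.uint8)
for n,W in(('side',D),('scene',S)):
    im=cv2.imread(f'pics/{n}0.png'); P=W.reshape(-1,3); C=im.reshape(-1,3)
    o=np.argsort(P[:,2]); o=o[np.isfinite(P[o,2])&(P[o,2]<.22)]
    r=((1.0-P[o,0])/.0015).astype(int); c=((.5-P[o,1])/.0015).astype(int)
    k=(r>=0)&(r<500)&(c>=0)&(c<700); img[r[k],c[k]]=C[o][k]
cv2.imwrite('pics/top.png',img)
E
```

```text
scene red 373 [ 0.392 -0.252  0.087] [0.06  0.058 0.01 ]
scene b1 268 [ 0.457 -0.208  0.077] [0.056 0.055 0.009]
scene b2 276 [ 0.528 -0.227  0.076] [0.056 0.056 0.012]
scene cream 246 [ 0.599 -0.19   0.087] [0.056 0.059 0.01 ]
scene handle 61 [ 0.52  -0.031  0.096] [0.045 0.019 0.009]
  axis 174.95855840627314 [0.04502415 0.0170026 ]
side red 262 [ 0.393 -0.251  0.084] [0.059 0.063 0.012]
side b1 253 [ 0.459 -0.207  0.076] [0.056 0.056 0.012]
side b2 243 [ 0.531 -0.226  0.078] [0.055 0.058 0.009]
side cream 283 [ 0.602 -0.19   0.089] [0.056 0.06  0.009]
side handle 103 [ 0.522 -0.029  0.093] [0.048 0.018 0.012]
  axis -5.325142909657363 [0.04727362 0.01755652]
side bulb 23 [0.477 0.284 0.099] [0.011 0.012 0.01 ]
scene 1346
carton rect scene 553 ((0.564910888671875, 0.24589280784130096), (0.2613445222377777, 0.48029881715774536), 65.69769287109375)
[0.3002351  0.02013584 0.02002563] [0.89791016 0.49460812 0.09996452]
side 1663
carton rect side 636 ((0.4671482443809509, 0.2904103994369507), (0.20471717417240143, 0.19748912751674652), 2.499882221221924)
[0.30003634 0.0200586  0.02000835] [0.61673345 0.47605598 0.09992852]
```

View pics/top.png

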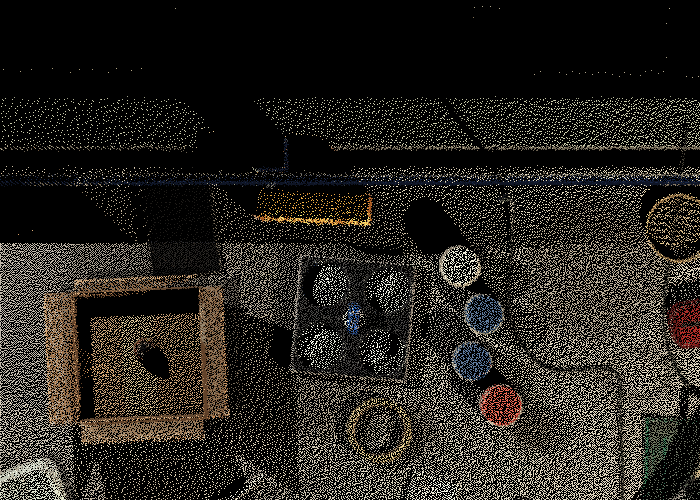

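```bash
cat >> m.py <<'E'
def mv(x,y,z,yaw,fix=False,tilt=None):
    """print tool-frame shift bringing grasp point to x,y,z, finger line at yaw deg"""
    s=read_state(); R0=R.from_rotvec(s['orientation']).as_matrix(); q1=np.degrees(np.arctan2(y,x))
    if not fix: yaw=(yaw-q1+90)%180-90+q1
    a=np.radians(yaw); ty=np.array([np.cos(a),np.sin(a),0]); tz=np.array([0,0,-1.]); M=np.c_[np.cross(ty,tz),ty,tz]
    p=np.array([x,y,z])-.167*M[:,2]
    d=R0.T@(p-s['tool_pos']); rv=R.from_matrix(R0.T@M).as_rotvec()
    print('t%.1f yaw%.0f'%(s['t'],yaw),'shift',np.round(d,4),'turn',np.round(rv,3),'rows>=%.1f'%max(np.linalg.norm(d)/.0625,np.degrees(np.linalg.norm(rv))/10.7),'op%.4f'%s['opening'],'F',np.round(s['force'],1))
E
python3 - <<'E'
from m import *
mv(.43,.285,.31,90)
E
```

```text
t0.1 yaw90 shift [-0.3428 -0.2144 -0.0729] turn [-0.002 -0.    -0.259] rows>=6.6 op0.0927 F [ 0.6 -1.2 -0.2]
```

carry_out(
  targets=[
    {"x": -0.34, "y": -0.214, "z": -0.073, "az": -0.259},
    {"x": -0.34, "y": -0.214, "z": -0.073, "az": -0.259},
    {"x": -0.34, "y": -0.214, "z": -0.073, "az": -0.259},
    {"x": -0.34, "y": -0.214, "z": -0.073, "az": -0.259},
    {"x": -0.34, "y": -0.214, "z": -0.073, "az": -0.259},
    {"x": -0.34, "y": -0.214, "z": -0.073, "az": -0.259},
    {"x": -0.34, "y": -0.214, "z": -0.073, "az": -0.259},
    {"x": -0.34, "y": -0.214, "z": -0.073, "az": -0.259},
  ],
)

```text
schema error: expected keys hand, x, y, z, ax, ay, az
```

```bash
python3 - <<'E'
from m import *
p=camera_params('wrist'); s=read_state(); print(np.round(p['position'],3),np.round(s['tool_pos'],3),np.round(s['q'],2))
im,w=cloud('wrist'); cv2.imwrite('pics/w1.png',im); np.save('w1.npy',w)
E
```

```text
[0.084 0.599 0.384] [0.153 0.58  0.404] [ 1.23  0.13  1.49 -0.    1.52 -0.09]
```

View pics/w1.png

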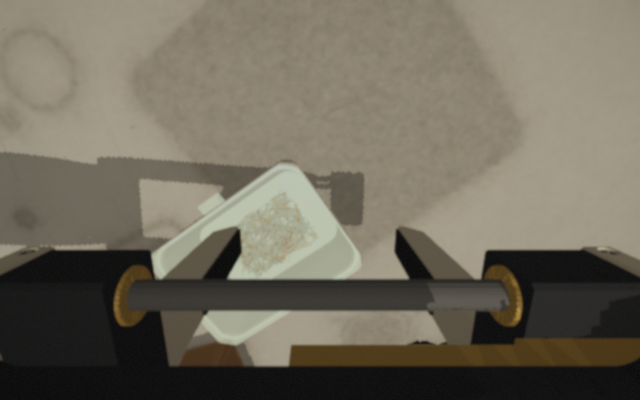

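The move was refused because every row needs all the keys, so this picture shows the start pose: a tray between the fingers. I'll repeat it with full rows.

carry_out(
  targets=[
    {"hand": 100, "x": -0.34, "y": -0.214, "z": -0.073, "ax": 0, "ay": 0, "az": -0.259},
    {"hand": 100, "x": -0.34, "y": -0.214, "z": -0.073, "ax": 0, "ay": 0, "az": -0.259},
    {"hand": 100, "x": -0.34, "y": -0.214, "z": -0.073, "ax": 0, "ay": 0, "az": -0.259},
    {"hand": 100, "x": -0.34, "y": -0.214, "z": -0.073, "ax": 0, "ay": 0, "az": -0.259},
    {"hand": 100, "x": -0.34, "y": -0.214, "z": -0.073, "ax": 0, "ay": 0, "az": -0.259},
    {"hand": 100, "x": -0.34, "y": -0.214, "z": -0.073, "ax": 0, "ay": 0, "az": -0.259},
    {"hand": 100, "x": -0.34, "y": -0.214, "z": -0.073, "ax": 0, "ay": 0, "az": -0.259},
    {"hand": 100, "x": -0.34, "y": -0.214, "z": -0.073, "ax": 0, "ay": 0, "az": -0.259},
  ],
)

```text
t: 1.15
tool_pos: [0.4289, 0.2843, 0.478]
orientation: [0.006, 3.141, -0.0]
force: [0.0, 1.1, -0.9]
opening: 0.0932
gripper_force: 0.0
```

```bash
python3 - <<'E'
from m import *
p=camera_params('wrist'); s=read_state(); print(np.round(p['position'],3),np.round(s['tool_pos'],3),np.round(s['orientation'],3),np.round(s['q'],2))
im,w=cloud('wrist'); cv2.imwrite('pics/w2.png',im); np.save('w2.npy',w)
E
```

```text
[0.357 0.285 0.458] [0.429 0.284 0.478] [ 0.006  3.141 -0.   ] [ 0.49 -0.12  1.61 -0.    1.65 -1.08]
```

View pics/w2.png

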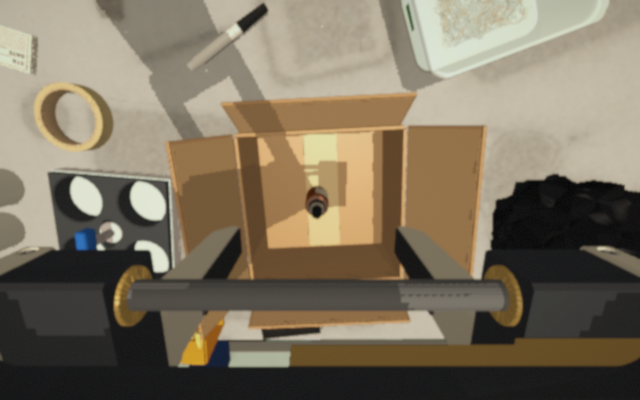

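The wrist view shows the carton mouth at columns ~238–407 and near wall at row ~132. The bottle top is at (317,208).

```bash
python3 - <<'E'
from m import *
W=np.load('w2.npy'); D=np.load('side0.npy'); S=np.load('scene0.npy')
b=W[195:218,300:335].reshape(-1,3); b=b[b[:,2]>.085]; print('bulb',len(b),np.round([b.min(0),b.max(0)],3))
for n,V in(('w',W),('side',D),('scene',S)):
    P=V.reshape(-1,3); P=P[np.isfinite(P[:,2])]
    P=P[(abs(P[:,0]-.467)<.13)&(abs(P[:,1]-.29)<.13)]
    q=P[(P[:,2]>.03)&(P[:,2]<.105)]   # walls inside or outside
    for nm,sel,ax in(('near',(abs(q[:,0]-.37)<.025)&(abs(q[:,1]-.29)<.07),0),('far',(abs(q[:,0]-.565)<.025)&(abs(q[:,1]-.29)<.07),0),('right',(abs(q[:,1]-.192)<.025)&(abs(q[:,0]-.467)<.07),1),('left',(abs(q[:,1]-.388)<.025)&(abs(q[:,0]-.467)<.07),1)):
        s=q[sel]
        if len(s)<60: continue
        o=s[:,1-ax]-(.29 if ax==0 else .467)
        k=np.ones(len(s),bool)
        for _ in range(4):
            f=np.polyfit(o[k],s[k,ax],1); r=abs(s[:,ax]-np.polyval(f,o)); k=r<max(.0025,np.median(r))
        print(n,nm,k.sum(),'pos %.4f slope deg %.2f'%(f[1],np.degrees(np.arctan(f[0]))))
E
```

```text
bulb 99 [[0.47  0.278 0.086]
 [0.479 0.29  0.107]]
w far 2353 pos 0.5627 slope deg -2.50
w right 1295 pos 0.1977 slope deg 2.51
w left 1247 pos 0.3859 slope deg 2.50
side near 796 pos 0.3732 slope deg -2.50
side far 524 pos 0.5655 slope deg -2.50
side right 590 pos 0.1966 slope deg 2.52
scene near 318 pos 0.3679 slope deg -2.65
scene far 56 pos 0.5592 slope deg -1.82
scene right 516 pos 0.1940 slope deg 2.28
scene left 383 pos 0.3861 slope deg 2.86
```

```bash
python3 -c "
from m import *
mv(.477,.284,.25,92.5);mv(.477,.284,.066,92.5)"
```

```text
t1.2 yaw92 shift [-0.049  -0.0013  0.0606] turn [ 0.    -0.    -0.046] rows>=1.2 op0.0931 F [0.3 0.3 0.8]
t1.2 yaw92 shift [-0.0491 -0.0013  0.2446] turn [ 0.    -0.    -0.046] rows>=4.0 op0.0931 F [0.3 0.3 0.8]
```

carry_out(
  targets=[
    {"hand": 100, "x": -0.049, "y": -0.001, "z": 0.02, "ax": 0, "ay": 0, "az": -0.046},
    {"hand": 100, "x": -0.049, "y": -0.001, "z": 0.07, "ax": 0, "ay": 0, "az": -0.046},
    {"hand": 100, "x": -0.049, "y": -0.001, "z": 0.12, "ax": 0, "ay": 0, "az": -0.046},
    {"hand": 100, "x": -0.049, "y": -0.001, "z": 0.17, "ax": 0, "ay": 0, "az": -0.046},
    {"hand": 100, "x": -0.049, "y": -0.001, "z": 0.21, "ax": 0, "ay": 0, "az": -0.046},
    {"hand": 100, "x": -0.049, "y": -0.001, "z": 0.245, "ax": 0, "ay": 0, "az": -0.046},
    {"hand": 100, "x": -0.049, "y": -0.001, "z": 0.245, "ax": 0, "ay": 0, "az": -0.046},
    {"hand": 40, "x": -0.049, "y": -0.001, "z": 0.245, "ax": 0, "ay": 0, "az": -0.046},
  ],
  newtons=15,
)

```text
t: 2.2
tool_pos: [0.4764, 0.286, 0.234]
orientation: [-0.074, 3.14, 0.001]
force: [0.8, 0.5, 0.5]
opening: 0.087
gripper_force: 0.0
```

carry_out(
  targets=[
    {"hand": 0, "x": 0, "y": 0, "z": 0, "ax": 0, "ay": 0, "az": 0},
    {"hand": 0, "x": 0, "y": 0, "z": 0, "ax": 0, "ay": 0, "az": 0},
    {"hand": 0, "x": 0, "y": 0, "z": 0, "ax": 0, "ay": 0, "az": 0},
    {"hand": 0, "x": 0, "y": 0, "z": 0, "ax": 0, "ay": 0, "az": 0},
  ],
)

```text
t: 2.7
tool_pos: [0.4765, 0.2851, 0.233]
orientation: [-0.072, 3.14, 0.0]
force: [0.0, 0.1, -0.2]
opening: 0.0477
gripper_force: 0.0
```

carry_out(
  targets=[
    {"hand": 0, "x": 0, "y": 0, "z": 0, "ax": 0, "ay": 0, "az": 0},
    {"hand": 0, "x": 0, "y": 0, "z": 0, "ax": 0, "ay": 0, "az": 0},
    {"hand": 0, "x": 0, "y": 0, "z": 0, "ax": 0, "ay": 0, "az": 0},
    {"hand": 0, "x": 0, "y": 0, "z": 0, "ax": 0, "ay": 0, "az": 0},
    {"hand": 0, "x": 0, "y": 0, "z": -0.02, "ax": 0, "ay": 0, "az": 0},
    {"hand": 0, "x": 0, "y": 0, "z": -0.05, "ax": 0, "ay": 0, "az": 0},
    {"hand": 0, "x": 0, "y": 0, "z": -0.08, "ax": 0, "ay": 0, "az": 0},
    {"hand": 0, "x": 0, "y": 0, "z": -0.12, "ax": 0, "ay": 0, "az": 0},
  ],
)

```text
t: 3.7
tool_pos: [0.4761, 0.285, 0.3545]
orientation: [0.073, -3.14, 0.0]
force: [0.1, 0.7, -0.0]
opening: 0.032
gripper_force: 14.9
```

carry_out(
  targets=[
    {"hand": 0, "x": 0, "y": 0, "z": -0.05, "ax": 0, "ay": 0, "az": 0},
    {"hand": 0, "x": 0, "y": 0, "z": -0.09, "ax": 0, "ay": 0, "az": 0},
    {"hand": 0, "x": 0, "y": 0, "z": -0.12, "ax": 0, "ay": 0, "az": 0},
    {"hand": 0, "x": 0, "y": 0, "z": -0.13, "ax": 0, "ay": 0, "az": 0},
  ],
)

```text
t: 4.2
tool_pos: [0.4764, 0.2852, 0.4866]
orientation: [-0.073, 3.136, 0.003]
force: [1.2, 0.2, -0.7]
opening: 0.0321
gripper_force: 14.9
```

```bash
python3 -c "
from m import *
mv(.36,.05,.30,90);mv(.36,.05,.063,90)"
```

```text
t4.2 yaw90 shift [ 0.1273 -0.2296  0.0186] turn [0.002 0.005 0.046] rows>=4.2 op0.0321 F [ 1.2  0.2 -0.7]
t4.2 yaw90 shift [ 0.1284 -0.2301  0.2555] turn [0.002 0.005 0.046] rows>=5.9 op0.0321 F [ 1.2  0.2 -0.7]
```

carry_out(
  targets=[
    {"hand": 0, "x": 0.03, "y": -0.05, "z": 0, "ax": 0, "ay": 0, "az": 0.01},
    {"hand": 0, "x": 0.06, "y": -0.11, "z": 0, "ax": 0, "ay": 0, "az": 0.03},
    {"hand": 0, "x": 0.09, "y": -0.16, "z": 0.01, "ax": 0, "ay": 0, "az": 0.046},
    {"hand": 0, "x": 0.11, "y": -0.2, "z": 0.03, "ax": 0, "ay": 0, "az": 0.046},
    {"hand": 0, "x": 0.128, "y": -0.23, "z": 0.06, "ax": 0, "ay": 0, "az": 0.046},
    {"hand": 0, "x": 0.128, "y": -0.23, "z": 0.11, "ax": 0, "ay": 0, "az": 0.046},
    {"hand": 0, "x": 0.128, "y": -0.23, "z": 0.16, "ax": 0, "ay": 0, "az": 0.046},
    {"hand": 0, "x": 0.128, "y": -0.23, "z": 0.2, "ax": 0, "ay": 0, "az": 0.046},
  ],
)

```text
t: 5.2
tool_pos: [0.3581, 0.0493, 0.2802]
orientation: [-0.0, -3.14, -0.0]
force: [0.5, -0.6, -0.1]
opening: 0.0324
gripper_force: 14.9
```

```bash
python3 - <<'E'
from m import *
mv(.36,.05,.062,90)
im,w=cloud('side'); P=w.reshape(-1,3); b=P[(abs(P[:,0]-.36)<.04)&(abs(P[:,1]-.05)<.04)&(P[:,2]>.005)&(P[:,2]<.2)]
print(len(b), b[:,2].min() if len(b) else 0)
im,w=cloud('scene'); P=w.reshape(-1,3); b=P[(abs(P[:,0]-.36)<.03)&(abs(P[:,1]-.05)<.03)&(P[:,2]>.005)&(P[:,2]<.13)]
print(len(b), b[:,2].min() if len(b) else 0)
cv2.imwrite('pics/s1.png',im)
E
```

```text
t5.2 yaw90 shift [-0.002   0.0007  0.0512] turn [ 0.    -0.002 -0.   ] rows>=0.8 op0.0324 F [ 0.5 -0.6 -0.1]
481 0.05185805270841892
225 0.0503130879586724
```

carry_out(
  targets=[
    {"hand": 0, "x": 0, "y": 0, "z": 0.02, "ax": 0, "ay": 0, "az": 0},
    {"hand": 0, "x": 0, "y": 0, "z": 0.038, "ax": 0, "ay": 0, "az": 0},
    {"hand": 0, "x": 0, "y": 0, "z": 0.046, "ax": 0, "ay": 0, "az": 0},
    {"hand": 0, "x": 0, "y": 0, "z": 0.05, "ax": 0, "ay": 0, "az": 0},
    {"hand": 0, "x": 0, "y": 0, "z": 0.051, "ax": 0, "ay": 0, "az": 0},
    {"hand": 0, "x": 0, "y": 0, "z": 0.051, "ax": 0, "ay": 0, "az": 0},
  ],
)

```text
t: 6.05
tool_pos: [0.3595, 0.0495, 0.2323]
orientation: [-0.0, 3.141, -0.0]
force: [0.3, 0.5, -1.2]
opening: 0.0317
gripper_force: 14.9
```

carry_out(
  targets=[
    {"hand": 60, "x": 0, "y": 0, "z": 0, "ax": 0, "ay": 0, "az": 0},
    {"hand": 60, "x": 0, "y": 0, "z": 0, "ax": 0, "ay": 0, "az": 0},
    {"hand": 60, "x": 0, "y": 0, "z": 0, "ax": 0, "ay": 0, "az": 0},
    {"hand": 60, "x": 0, "y": 0, "z": 0, "ax": 0, "ay": 0, "az": 0},
    {"hand": 60, "x": 0, "y": 0, "z": -0.03, "ax": 0, "ay": 0, "az": 0},
    {"hand": 60, "x": 0, "y": 0, "z": -0.08, "ax": 0, "ay": 0, "az": 0},
    {"hand": 60, "x": 0, "y": 0, "z": -0.14, "ax": 0, "ay": 0, "az": 0},
    {"hand": 100, "x": 0, "y": 0, "z": -0.18, "ax": 0, "ay": 0, "az": 0},
  ],
)

```text
t: 7.05
tool_pos: [0.3592, 0.0495, 0.4148]
orientation: [-0.0, 3.139, 0.0]
force: [-0.0, -0.4, 0.0]
opening: 0.0623
gripper_force: 0.0
```

```bash
python3 - <<'E'
from m import *
im,w=cloud('scene'); P=w.reshape(-1,3); b=P[(abs(P[:,0]-.36)<.05)&(abs(P[:,1]-.05)<.05)&(P[:,2]>.01)&(P[:,2]<.13)]
print(len(b), b.min(0),b.max(0), read_state()['force'])
mv(.392,-.251,.25,124);mv(.392,-.251,.062,124)
# carrier check
h=P[(abs(P[:,0]-.521)<.06)&(abs(P[:,1]+.03)<.06)&(P[:,2]>.085)&(P[:,2]<.105)]; print((h.min(0)+h.max(0))/2)
E
```

```text
223 [0.3399459  0.02817159 0.01026626] [0.37096994 0.05839662 0.10076671] [ 0.79267124 -0.60738335  4.65696995]
t7.1 yaw-56 shift [-0.0319 -0.3005  0.0031] turn [0.012 0.004 2.548] rows>=13.6 op0.0656 F [ 0.8 -0.6  4.7]
t7.1 yaw-56 shift [-0.0301 -0.3005  0.1911] turn [0.012 0.004 2.548] rows>=13.6 op0.0656 F [ 0.8 -0.6  4.7]
[ 0.51979019 -0.03122816  0.09262728]
```

carry_out(
  targets=[
    {"hand": 100, "x": -0.032, "y": -0.3, "z": 0, "ax": 0, "ay": 0, "az": 2.548},
    {"hand": 100, "x": -0.032, "y": -0.3, "z": 0, "ax": 0, "ay": 0, "az": 2.548},
    {"hand": 100, "x": -0.032, "y": -0.3, "z": 0, "ax": 0, "ay": 0, "az": 2.548},
    {"hand": 100, "x": -0.032, "y": -0.3, "z": 0, "ax": 0, "ay": 0, "az": 2.548},
    {"hand": 100, "x": -0.032, "y": -0.3, "z": 0, "ax": 0, "ay": 0, "az": 2.548},
    {"hand": 100, "x": -0.032, "y": -0.3, "z": 0, "ax": 0, "ay": 0, "az": 2.548},
    {"hand": 100, "x": -0.032, "y": -0.3, "z": 0, "ax": 0, "ay": 0, "az": 2.548},
    {"hand": 100, "x": -0.032, "y": -0.3, "z": 0, "ax": 0, "ay": 0, "az": 2.548},
  ],
)

```text
t: 8.1
tool_pos: [0.3912, -0.2508, 0.4112]
orientation: [-2.148, -2.291, 0.0]
force: [0.7, 0.4, 0.5]
opening: 0.093
gripper_force: 0.0
```

```bash
python3 -c "
from m import *
mv(.392,-.251,.25,-56);mv(.392,-.251,.062,-56)"
```

```text
t8.1 yaw-56 shift [-0.0003  0.0008 -0.0058] turn [-1.000e-03 -0.000e+00  1.042e+00] rows>=5.6 op0.0930 F [0.7 0.4 0.5]
t8.1 yaw-56 shift [-0.0004  0.0009  0.1822] turn [-1.000e-03 -0.000e+00  1.042e+00] rows>=5.6 op0.0930 F [0.7 0.4 0.5]
```

carry_out(
  targets=[
    {"hand": 100, "x": 0, "y": 0.001, "z": 0, "ax": 0, "ay": 0, "az": 1.042},
    {"hand": 100, "x": 0, "y": 0.001, "z": 0, "ax": 0, "ay": 0, "az": 1.042},
    {"hand": 100, "x": 0, "y": 0.001, "z": 0.02, "ax": 0, "ay": 0, "az": 1.042},
    {"hand": 100, "x": 0, "y": 0.001, "z": 0.05, "ax": 0, "ay": 0, "az": 1.042},
    {"hand": 100, "x": 0, "y": 0.001, "z": 0.08, "ax": 0, "ay": 0, "az": 1.042},
    {"hand": 100, "x": 0, "y": 0.001, "z": 0.12, "ax": 0, "ay": 0, "az": 1.042},
    {"hand": 100, "x": 0, "y": 0.001, "z": 0.16, "ax": 0, "ay": 0, "az": 1.042},
    {"hand": 100, "x": 0, "y": 0.001, "z": 0.182, "ax": 0, "ay": 0, "az": 1.042},
  ],
)

```text
t: 9.1
tool_pos: [0.3913, -0.2497, 0.227]
orientation: [-2.999, -0.927, 0.003]
force: [-0.9, 0.5, 0.2]
opening: 0.0927
gripper_force: 0.0
```

carry_out(
  targets=[
    {"hand": 0, "x": 0, "y": 0, "z": 0, "ax": 0, "ay": 0, "az": 0},
    {"hand": 0, "x": 0, "y": 0, "z": 0, "ax": 0, "ay": 0, "az": 0},
    {"hand": 0, "x": 0, "y": 0, "z": 0, "ax": 0, "ay": 0, "az": 0},
    {"hand": 0, "x": 0, "y": 0, "z": 0, "ax": 0, "ay": 0, "az": 0},
    {"hand": 0, "x": 0, "y": 0, "z": 0, "ax": 0, "ay": 0, "az": 0},
    {"hand": 0, "x": 0, "y": 0, "z": 0, "ax": 0, "ay": 0, "az": 0},
  ],
  newtons=20,
)

```text
t: 9.85
tool_pos: [0.3929, -0.2509, 0.2311]
orientation: [2.999, 0.927, 0.002]
force: [-0.9, -0.6, 6.2]
opening: 0.0604
gripper_force: 20.0
```

carry_out(
  targets=[
    {"hand": 0, "x": 0, "y": 0, "z": 0, "ax": 0, "ay": 0, "az": 0},
    {"hand": 0, "x": 0, "y": 0, "z": -0.02, "ax": 0, "ay": 0, "az": 0},
    {"hand": 0, "x": 0, "y": 0, "z": -0.05, "ax": 0, "ay": 0, "az": 0},
    {"hand": 0, "x": 0, "y": 0, "z": -0.08, "ax": 0, "ay": 0, "az": 0},
    {"hand": 0, "x": 0, "y": 0, "z": -0.11, "ax": 0, "ay": 0, "az": 0},
    {"hand": 0, "x": 0, "y": 0, "z": -0.13, "ax": 0, "ay": 0, "az": 0},
  ],
)

```text
t: 10.6
tool_pos: [0.3922, -0.2504, 0.361]
orientation: [3.001, 0.928, 0.001]
force: [0.7, 0.0, -1.4]
opening: 0.0604
gripper_force: 20.0
```

```bash
cat >> m.py <<'E'
def handle(name='scene'):
    im,w=cloud(name); P=w.reshape(-1,3); hsv=cv2.cvtColor(im,cv2.COLOR_BGR2HSV).reshape(-1,3)
    m=(abs(P[:,0]-.521)<.09)&(abs(P[:,1]+.03)<.09)&(P[:,2]>.075)&(P[:,2]<.105)&(abs(hsv[:,0].astype(int)-112)<14)&(hsv[:,1]>120)
    h=P[m]; 
    if len(h)<15: print('no handle',len(h)); return
    q=h[h[:,2]>.088][:,:2]; _,_,vt=np.linalg.svd(q-q.mean(0)); print(name,'handle',len(h),np.round((h.min(0)+h.max(0))/2,4),'deg',np.round((np.degrees(np.arctan2(vt[0,1],vt[0,0]))+90)%180-90,1))
def under(name='scene'):
    s=read_state(); g=np.array(s['tool_pos'])+.167*R.from_rotvec(s['orientation']).as_matrix()[:,2]
    im,w=cloud(name); P=w.reshape(-1,3); b=P[(np.hypot(P[:,0]-g[0],P[:,1]-g[1])<.035)&(P[:,2]>g[2]-.09)&(P[:,2]<g[2]+.02)]
    print(name,'grasp',np.round(g,4),'jar lowest', np.round(b[:,2].min()-g[2],4) if len(b) else None,len(b))
def pocket(sx,sy,cx=.5205,cy=-.0305,deg=-5.2):
    a=np.radians(deg); return cx+.047*(sx*np.cos(a)-sy*np.sin(a)), cy+.047*(sx*np.sin(a)+sy*np.cos(a))
E
python3 - <<'E'
from m import *
handle();handle('side');under();under('side')
x,y=pocket(-1,-1); print(x,y); mv(x,y,.2,-50); mv(x,y,.07,-50)
E
```

```text
no handle 6
side handle 132 [ 0.5244 -0.0284  0.0893] deg -6.7
scene grasp [ 0.3933 -0.2512  0.1951] jar lowest -0.0618 612
side grasp [ 0.3926 -0.2507  0.1933] jar lowest -0.0625 502
0.4694337019957537 -0.07304683546565494
t10.8 yaw-50 shift [ 0.1639 -0.1027 -0.0078] turn [-0.     0.    -0.098] rows>=3.1 op0.0602 F [-0.3 -0.2 -2.8]
t10.8 yaw-50 shift [ 0.1639 -0.1027  0.1222] turn [-0.     0.    -0.098] rows>=3.7 op0.0602 F [-0.3 -0.2 -2.8]
```

carry_out(
  targets=[
    {"hand": 0, "x": 0.03, "y": -0.02, "z": -0.02, "ax": 0, "ay": 0, "az": -0.03},
    {"hand": 0, "x": 0.07, "y": -0.045, "z": -0.03, "ax": 0, "ay": 0, "az": -0.06},
    {"hand": 0, "x": 0.11, "y": -0.07, "z": -0.03, "ax": 0, "ay": 0, "az": -0.098},
    {"hand": 0, "x": 0.145, "y": -0.09, "z": -0.03, "ax": 0, "ay": 0, "az": -0.098},
    {"hand": 0, "x": 0.164, "y": -0.103, "z": -0.03, "ax": 0, "ay": 0, "az": -0.098},
    {"hand": 0, "x": 0.164, "y": -0.103, "z": -0.03, "ax": 0, "ay": 0, "az": -0.098},
  ],
)

```text
t: 11.55
tool_pos: [0.4694, -0.0715, 0.3878]
orientation: [-2.949, -1.077, 0.004]
force: [0.2, 0.1, -1.2]
opening: 0.0602
gripper_force: 20.0
```

```bash
python3 - <<'E'
from m import *
im,w=cloud('wrist'); cv2.imwrite('pics/w3.png',im); np.save('w3.npy',w)
s=read_state();print(np.round(s['tool_pos'],4),s['opening'])
E
```

```text
[ 0.4692 -0.0724  0.3881] 0.06055400805476921
```

View pics/w3.png

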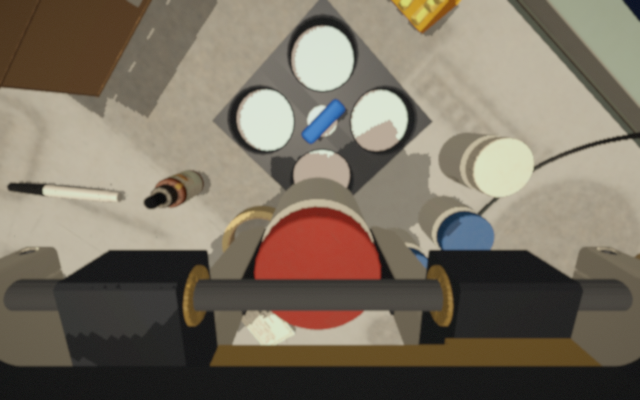

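The wrist view shows the carrier's pockets at (323,58), (265,120) and (380,120), with the handle at (323,120). The bottle stands upright at (175,190).

```bash
cat >> m.py <<'E'
def pockets(W,guess=((1,1),(1,-1),(-1,1),(-1,-1)),c=(.5205,-.0305),deg=-5.2):
    """fit circles to the pocket apertures in foam plane z=.036 -> carrier centre/yaw"""
    out=[]
    for sx,sy in guess:
        px,py=pocket(sx,sy,*c,deg)
        foam=W[(abs(W[...,2]-.036)<.005)&(np.hypot(W[...,0]-px,W[...,1]-py)<.05)][:,:2]
        r=np.hypot(foam[:,0]-px,foam[:,1]-py); a=np.arctan2(foam[:,1]-py,foam[:,0]-px)
        b=[]; 
        for k in range(36):
            m=(abs((a-k*np.pi/18+np.pi)%(2*np.pi)-np.pi)<.1)
            if m.sum()>3: b.append(foam[m][r[m].argmin()])
        if len(b)<15: print('few',sx,sy,len(b)); continue
        b=np.array(b); cc=circ(b); rr=np.hypot(*(b-cc).T); k=abs(rr-np.median(rr))<.004; cc=circ(b[k]); out.append((sx,sy,*cc)); print(sx,sy,k.sum(),np.round(cc,4),'r %.4f'%np.hypot(*(b[k]-cc).T).mean())
    o=np.array(out); A=[];B=[]
    for sx,sy,x,y in o: A+= [[1,0,.047*sx,-.047*sy],[0,1,.047*sy,.047*sx]]; B+=[x,y]
    s=np.linalg.lstsq(np.array(A),np.array(B),rcond=None)[0]; print('carrier',np.round(s[:2],4),'deg',np.round(np.degrees(np.arctan2(s[3],s[2])),2),'scale',np.hypot(s[2],s[3]))
    return s[0],s[1],np.degrees(np.arctan2(s[3],s[2]))
E
python3 - <<'E'
from m import *
W=np.load('w3.npy'); c=pockets(W,((1,1),(1,-1),(-1,1)))
h=W[100:142,298:348].reshape(-1,3); im=cv2.imread('pics/w3.png')[100:142,298:348].reshape(-1,3).astype(int); h=h[(im[:,0]>im[:,2]+50)&(h[:,2]>.085)]; print((h.min(0)+h.max(0))/2, h[:,2].max())
x,y=pocket(-1,-1,*c);print(x,y); mv(x,y,.12,-50); mv(x,y,.068,-50)
E
```

```text
1 1 36 [0.5741 0.013 ] r 0.0347
1 -1 36 [ 0.5657 -0.0802] r 0.0347
-1 1 36 [0.4809 0.0214] r 0.0347
carrier [ 0.5233 -0.0294] deg -5.15 scale 0.9960593047666505
[ 0.52403532 -0.02937375  0.09694762] 0.1006358366285035
0.47228106641447753 -0.07199489853186755
t11.6 yaw-50 shift [0.0028 0.0019 0.1011] turn [-0.002  0.002  0.001] rows>=1.6 op0.0606 F [ 0.1 -0.1 -1.9]
t11.6 yaw-50 shift [0.0029 0.002  0.1531] turn [-0.002  0.002  0.001] rows>=2.4 op0.0606 F [ 0.1 -0.1 -1.9]
```

carry_out(
  targets=[
    {"hand": 0, "x": 0.001, "y": 0.002, "z": 0.03, "ax": 0, "ay": 0, "az": 0},
    {"hand": 0, "x": 0.001, "y": 0.002, "z": 0.07, "ax": 0, "ay": 0, "az": 0},
    {"hand": 0, "x": 0.001, "y": 0.002, "z": 0.1, "ax": 0, "ay": 0, "az": 0},
    {"hand": 0, "x": 0.001, "y": 0.002, "z": 0.118, "ax": 0, "ay": 0, "az": 0},
    {"hand": 0, "x": 0.001, "y": 0.002, "z": 0.13, "ax": 0, "ay": 0, "az": 0},
    {"hand": 0, "x": 0.001, "y": 0.002, "z": 0.142, "ax": 0, "ay": 0, "az": 0},
    {"hand": 0, "x": 0.001, "y": 0.002, "z": 0.153, "ax": 0, "ay": 0, "az": 0},
    {"hand": 0, "x": 0.001, "y": 0.002, "z": 0.155, "ax": 0, "ay": 0, "az": 0},
  ],
)

```text
t: 12.6
tool_pos: [0.4717, -0.0738, 0.2351]
orientation: [2.952, 1.074, -0.0]
force: [-7.6, 0.5, 15.1]
opening: 0.0604
gripper_force: 20.1
```

```bash
python3 - <<'E'
from m import *
s=read_state();print(np.round(s['tool_pos'],4),s['opening'],s['force'])
under();under('side');handle('side')
E
```

```text
[ 0.4717 -0.0738  0.2351] 0.06042599119288921 [-7.59314604  0.54867818 15.0795007 ]
scene grasp [ 0.4717 -0.0738  0.0681] jar lowest -0.0617 324
side grasp [ 0.4717 -0.0738  0.0681] jar lowest -0.0668 279
side handle 139 [ 0.5166 -0.0599  0.0897] deg 5.9
```

The carrier moved (knocked) about 30 mm. I'll lift and look again.

carry_out(
  targets=[
    {"hand": 0, "x": 0, "y": 0, "z": -0.03, "ax": 0, "ay": 0, "az": 0},
    {"hand": 0, "x": 0, "y": 0, "z": -0.07, "ax": 0, "ay": 0, "az": 0},
    {"hand": 0, "x": 0, "y": 0, "z": -0.12, "ax": 0, "ay": 0, "az": 0},
    {"hand": 0, "x": 0, "y": 0, "z": -0.155, "ax": 0, "ay": 0, "az": 0},
    {"hand": 0, "x": 0, "y": 0, "z": -0.155, "ax": 0, "ay": 0, "az": 0},
    {"hand": 0, "x": 0, "y": 0, "z": -0.155, "ax": 0, "ay": 0, "az": 0},
  ],
)

```text
t: 13.5
tool_pos: [0.4713, -0.0736, 0.3886]
orientation: [-2.952, -1.074, 0.001]
force: [-0.2, 0.3, -2.3]
opening: 0.0601
gripper_force: 20.0
```

```bash
python3 - <<'E'
from m import *
im,w=cloud('wrist'); cv2.imwrite('pics/w4.png',im); np.save('w4.npy',w)
s=read_state();print(np.round(s['tool_pos'],4),s['opening'])
handle('side');handle(); under('side');under()
E
```

```text
[ 0.4711 -0.0736  0.3879] 0.06010152896388542
side handle 134 [ 0.5243 -0.0294  0.0907] deg -5.8
no handle 0
side grasp [ 0.4705 -0.0734  0.2207] jar lowest -0.0619 567
scene grasp [ 0.4707 -0.0735  0.2209] jar lowest -0.0626 530
```

View pics/w4.png

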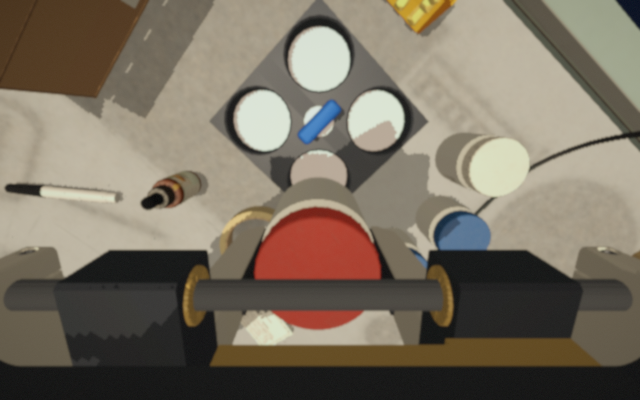

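The carrier has not moved; the reading was blue caps confusing the handle mask while the view was blocked. I'll refit the pockets and the held jar from this view.

```bash
python3 - <<'E'
from m import *
W=np.load('w4.npy'); im=cv2.imread('pics/w4.png').astype(int)
c=pockets(W,((1,1),(1,-1),(-1,1)))
red=(im[...,2]>120)&(im[...,1]<80); zt=np.nanmax(W[red][:,2]); print('cap z',np.nanpercentile(W[red][:,2],[5,50,95]))
u,v=np.meshgrid(np.arange(640),np.arange(400)); k=red&(v<275)&(v>195)&(u>230)&(u<400)&(abs(W[...,2]-np.nanmedian(W[red][:,2]))<.004)
# edges: left/right/top extremes of cap top
P=[]
for row in range(215,276,4):
    cols=np.where(k[row])[0]
    if len(cols)>10: P+= [W[row,cols[0],:2],W[row,cols[-1],:2]]
for col in range(285,360,5):
    rows=np.where(k[:,col])[0]
    if len(rows)>10: P.append(W[rows[0],col,:2])
P=np.array(P); cc=circ(P); print('jar ctr',cc,'r',np.hypot(*(P-cc).T).mean(),np.hypot(*(P-cc).T).std(),'z',np.nanmedian(W[red][:,2]))
g=read_state(); print(g['tool_pos'],R.from_rotvec(g['orientation']).as_matrix()[:,2])
x,y=pocket(-1,-1,*c);print(x,y); mv(x,y,.068,-50)
E
```

```text
1 1 36 [0.5741 0.0131] r 0.0347
1 -1 36 [ 0.5657 -0.0802] r 0.0347
-1 1 36 [0.4809 0.0215] r 0.0347
carrier [ 0.5233 -0.0294] deg -5.18 scale 0.9959823302274906
cap z [0.23959542 0.24569565 0.24669806]
jar ctr [ 0.47104861 -0.07210414] r 0.029079942330380647 0.00021309691973645016 z 0.24569564578100933
[ 0.47121956 -0.07366205  0.38823777] [-2.44052148e-03  6.62331867e-04 -9.99996803e-01]
0.4722525912795706 -0.07192110887873708
t13.8 yaw-50 shift [ 0.0021 -0.0004  0.1532] turn [-0.002  0.001 -0.   ] rows>=2.5 op0.0602 F [-0.1 -0.1 -1. ]
```

carry_out(
  targets=[
    {"hand": 0, "x": 0.001, "y": 0.0005, "z": 0.04, "ax": 0, "ay": 0, "az": 0},
    {"hand": 0, "x": 0.001, "y": 0.0005, "z": 0.08, "ax": 0, "ay": 0, "az": 0},
    {"hand": 0, "x": 0.001, "y": 0.0005, "z": 0.11, "ax": 0, "ay": 0, "az": 0},
    {"hand": 0, "x": 0.001, "y": 0.0005, "z": 0.13, "ax": 0, "ay": 0, "az": 0},
    {"hand": 0, "x": 0.001, "y": 0.0005, "z": 0.145, "ax": 0, "ay": 0, "az": 0},
    {"hand": 0, "x": 0.001, "y": 0.0005, "z": 0.153, "ax": 0, "ay": 0, "az": 0},
    {"hand": 0, "x": 0.001, "y": 0.0005, "z": 0.153, "ax": 0, "ay": 0, "az": 0},
  ],
)

```text
t: 14.62
tool_pos: [0.4726, -0.0735, 0.2365]
orientation: [-2.952, -1.074, 0.001]
force: [-0.6, 0.1, -0.9]
opening: 0.0603
gripper_force: 20.0
```

carry_out(
  targets=[
    {"hand": 80, "x": 0, "y": 0, "z": 0, "ax": 0, "ay": 0, "az": 0},
    {"hand": 80, "x": 0, "y": 0, "z": 0, "ax": 0, "ay": 0, "az": 0},
    {"hand": 80, "x": 0, "y": 0, "z": 0, "ax": 0, "ay": 0, "az": 0},
    {"hand": 80, "x": 0, "y": 0, "z": -0.03, "ax": 0, "ay": 0, "az": 0},
    {"hand": 80, "x": 0, "y": 0, "z": -0.07, "ax": 0, "ay": 0, "az": 0},
    {"hand": 100, "x": 0, "y": 0, "z": -0.11, "ax": 0, "ay": 0, "az": 0},
    {"hand": 100, "x": 0, "y": 0, "z": -0.14, "ax": 0, "ay": 0, "az": 0},
  ],
)

```text
t: 15.5
tool_pos: [0.4728, -0.0735, 0.3791]
orientation: [2.951, 1.074, 0.003]
force: [0.3, -0.5, -0.3]
opening: 0.0897
gripper_force: 0.0
```

```bash
python3 - <<'E'
from m import *
im,w=cloud('wrist'); cv2.imwrite('pics/w5.png',im)
k=(np.hypot(w[...,0]-.4722,w[...,1]+.072)<.05)&(im[...,2]>120)&(im[...,1]<90); p=w[k]; print(len(p),np.nanmedian(p,0),np.nanpercentile(p[:,2],[5,95]))
c=pockets(w,((1,1),(1,-1),(-1,1)))
mv(.460,-.207,.2,-75); mv(.460,-.207,.062,-75)
E
```

```text
2976 [ 0.47418926 -0.07078966  0.09235918] [0.0909814  0.09344583]
1 1 36 [0.5742 0.013 ] r 0.0346
1 -1 36 [ 0.5657 -0.0802] r 0.0347
-1 1 36 [0.4809 0.0214] r 0.0347
carrier [ 0.5233 -0.0294] deg -5.15 scale 0.9957588643461017
t15.6 yaw-75 shift [-0.0962  0.0932  0.0164] turn [ 0.005 -0.006  0.436] rows>=2.3 op0.0914 F [1.7 0.3 3.1]
t15.6 yaw-75 shift [-0.0968  0.0924  0.1544] turn [ 0.005 -0.006  0.436] rows>=3.3 op0.0914 F [1.7 0.3 3.1]
```

carry_out(
  targets=[
    {"hand": 100, "x": -0.03, "y": 0.03, "z": 0, "ax": 0, "ay": 0, "az": 0.15},
    {"hand": 100, "x": -0.06, "y": 0.06, "z": 0, "ax": 0, "ay": 0, "az": 0.3},
    {"hand": 100, "x": -0.097, "y": 0.093, "z": 0.01, "ax": 0, "ay": 0, "az": 0.436},
    {"hand": 100, "x": -0.097, "y": 0.093, "z": 0.03, "ax": 0, "ay": 0, "az": 0.436},
    {"hand": 100, "x": -0.097, "y": 0.093, "z": 0.07, "ax": 0, "ay": 0, "az": 0.436},
    {"hand": 100, "x": -0.097, "y": 0.093, "z": 0.11, "ax": 0, "ay": 0, "az": 0.436},
    {"hand": 100, "x": -0.097, "y": 0.093, "z": 0.14, "ax": 0, "ay": 0, "az": 0.436},
    {"hand": 100, "x": -0.097, "y": 0.093, "z": 0.154, "ax": 0, "ay": 0, "az": 0.436},
  ],
)

```text
t: 16.55
tool_pos: [0.4573, -0.2066, 0.2207]
orientation: [-3.113, -0.41, 0.004]
force: [-0.2, 0.0, 0.3]
opening: 0.0927
gripper_force: 0.0
```

carry_out(
  targets=[
    {"hand": 0, "x": 0, "y": 0, "z": 0, "ax": 0, "ay": 0, "az": 0},
    {"hand": 0, "x": 0, "y": 0, "z": 0, "ax": 0, "ay": 0, "az": 0},
    {"hand": 0, "x": 0, "y": 0, "z": 0, "ax": 0, "ay": 0, "az": 0},
    {"hand": 0, "x": 0, "y": 0, "z": 0, "ax": 0, "ay": 0, "az": 0},
    {"hand": 0, "x": 0, "y": 0, "z": 0, "ax": 0, "ay": 0, "az": 0},
    {"hand": 0, "x": 0, "y": 0, "z": 0, "ax": 0, "ay": 0, "az": 0},
    {"hand": 0, "x": 0, "y": 0, "z": -0.01, "ax": 0, "ay": 0, "az": 0},
    {"hand": 0, "x": 0, "y": 0, "z": -0.03, "ax": 0, "ay": 0, "az": 0},
  ],
  newtons=20,
)

```text
t: 17.55
tool_pos: [0.4573, -0.2066, 0.2521]
orientation: [-3.113, -0.41, 0.004]
force: [-0.2, -0.5, -1.3]
opening: 0.0569
gripper_force: 20.0
```

carry_out(
  targets=[
    {"hand": 0, "x": 0, "y": 0, "z": -0.04, "ax": 0, "ay": 0, "az": 0},
    {"hand": 0, "x": 0, "y": 0, "z": -0.08, "ax": 0, "ay": 0, "az": 0},
    {"hand": 0, "x": 0, "y": 0, "z": -0.12, "ax": 0, "ay": 0, "az": 0},
    {"hand": 0, "x": 0, "y": 0, "z": -0.14, "ax": 0, "ay": 0, "az": 0},
  ],
)

```text
t: 18.05
tool_pos: [0.4582, -0.2071, 0.3957]
orientation: [3.113, 0.41, 0.004]
force: [0.1, 1.1, -2.1]
opening: 0.0565
gripper_force: 20.0
```

```bash
python3 - <<'E'
from m import *
x,y=pocket(1,1,.5233,-.0294,-5.15); print(x,y);mv(x,y,.22,-50)
under('side')
E
```

```text
0.5743291494460961 0.013191383011214652
t18.1 yaw-50 shift [ 0.1692 -0.1827  0.0087] turn [ 0.002 -0.002 -0.436] rows>=4.0 op0.0565 F [ 0.1  1.1 -2.1]
side grasp [ 0.4586 -0.2073  0.2287] jar lowest -0.0559 460
```

carry_out(
  targets=[
    {"hand": 0, "x": 0.04, "y": -0.04, "z": 0, "ax": 0, "ay": 0, "az": -0.1},
    {"hand": 0, "x": 0.08, "y": -0.085, "z": 0, "ax": 0, "ay": 0, "az": -0.22},
    {"hand": 0, "x": 0.12, "y": -0.13, "z": 0.005, "ax": 0, "ay": 0, "az": -0.33},
    {"hand": 0, "x": 0.15, "y": -0.165, "z": 0.008, "ax": 0, "ay": 0, "az": -0.436},
    {"hand": 0, "x": 0.169, "y": -0.183, "z": 0.008, "ax": 0, "ay": 0, "az": -0.436},
    {"hand": 0, "x": 0.169, "y": -0.183, "z": 0.008, "ax": 0, "ay": 0, "az": -0.436},
    {"hand": 0, "x": 0.169, "y": -0.183, "z": 0.008, "ax": 0, "ay": 0, "az": -0.436},
  ],
)

```text
t: 18.98
tool_pos: [0.5735, 0.0131, 0.384]
orientation: [-2.952, -1.074, 0.002]
force: [-0.2, -1.2, -1.3]
opening: 0.0569
gripper_force: 20.0
```

```bash
cat >> m.py <<'E'
def held(W,im,color,hi=True):
    """centre of the cap of the held jar (wrist view)"""
    i=im.astype(int)
    m={'red':(i[...,2]>110)&(i[...,1]<90),'blue':(i[...,0]>i[...,2]+40),'cream':(i.min(-1)>130)}[color]
    k=m&(W[...,2]>.15); k[278:]=0; k[:190]=0; k[:,:220]=0; k[:,420:]=0
    z=np.nanmedian(W[k][:,2]); k&=abs(W[...,2]-z)<.003
    P=[]
    for row in range(215,276,4):
        c=np.where(k[row])[0]
        if len(c)>10: P+=[W[row,c[0],:2],W[row,c[-1],:2]]
    for col in range(285,360,5):
        r=np.where(k[:,col])[0]
        if len(r)>10: P.append(W[r[0],col,:2])
    P=np.array(P); cc=circ(P); r=np.hypot(*(P-cc).T); q=abs(r-np.median(r))<.0015; cc=circ(P[q]); r=np.hypot(*(P[q]-cc).T)
    print('held',np.round(cc,4),'r %.4f sd %.4f n%d top %.4f'%(r.mean(),r.std(),q.sum(),z)); return cc
def align(cc,px,py):
    M=R.from_rotvec(read_state()['orientation']).as_matrix(); print('adjust',np.round(M.T@np.array([px-cc[0],py-cc[1],0]),4))
E
python3 - <<'E'
from m import *
im,w=cloud('wrist'); cv2.imwrite('pics/w6.png',im); np.save('w6.npy',w)
cc=held(w,im,'blue'); x,y=.5743,.0132; align(cc,x,y); mv(x,y,.0597,-50); handle('side')
print('pockets still?'); pockets(w,((-1,-1),(-1,1),(1,-1)),(.5233,-.0294),-5.15)
E
```

```text
held [0.5738 0.0149] r 0.0271 sd 0.0002 n44 top 0.2383
adjust [-0.0007  0.0016 -0.    ]
t19.0 yaw-50 shift [0.001  0.0002 0.1576] turn [-0.     0.001 -0.001] rows>=2.5 op0.0571 F [ 0.7  0.1 -1.2]
side handle 24 [ 0.5104 -0.0231  0.0886] deg 10.3
pockets still?
few -1 -1 0
-1 1 15 [0.4795 0.0195] r 0.0370
1 -1 15 [ 0.5661 -0.0801] r 0.0346
carrier [ 0.5228 -0.0303] deg -4.03 scale 0.9925397806709565
```

carry_out(
  targets=[
    {"hand": 0, "x": 0, "y": 0.001, "z": 0.04, "ax": 0, "ay": 0, "az": 0},
    {"hand": 0, "x": 0, "y": 0.001, "z": 0.08, "ax": 0, "ay": 0, "az": 0},
    {"hand": 0, "x": 0, "y": 0.001, "z": 0.11, "ax": 0, "ay": 0, "az": 0},
    {"hand": 0, "x": 0, "y": 0.001, "z": 0.13, "ax": 0, "ay": 0, "az": 0},
    {"hand": 0, "x": 0, "y": 0.001, "z": 0.148, "ax": 0, "ay": 0, "az": 0},
    {"hand": 0, "x": 0, "y": 0.001, "z": 0.156, "ax": 0, "ay": 0, "az": 0},
    {"hand": 0, "x": 0, "y": 0.001, "z": 0.156, "ax": 0, "ay": 0, "az": 0},
  ],
)

```text
t: 19.95
tool_pos: [0.5748, 0.0126, 0.229]
orientation: [2.952, 1.074, 0.001]
force: [-0.1, 0.2, -0.8]
opening: 0.0572
gripper_force: 20.0
```

carry_out(
  targets=[
    {"hand": 80, "x": 0, "y": 0, "z": 0, "ax": 0, "ay": 0, "az": 0},
    {"hand": 80, "x": 0, "y": 0, "z": 0, "ax": 0, "ay": 0, "az": 0},
    {"hand": 80, "x": 0, "y": 0, "z": 0, "ax": 0, "ay": 0, "az": 0},
    {"hand": 80, "x": 0, "y": 0, "z": -0.03, "ax": 0, "ay": 0, "az": 0},
    {"hand": 80, "x": 0, "y": 0, "z": -0.07, "ax": 0, "ay": 0, "az": 0},
    {"hand": 100, "x": 0, "y": 0, "z": -0.11, "ax": 0, "ay": 0, "az": 0},
    {"hand": 100, "x": 0, "y": 0, "z": -0.14, "ax": 0, "ay": 0, "az": 0},
  ],
)

```text
t: 20.82
tool_pos: [0.5748, 0.0127, 0.3712]
orientation: [2.951, 1.074, 0.003]
force: [-0.4, 0.5, 0.4]
opening: 0.0896
gripper_force: 0.0
```

```bash
python3 - <<'E'
from m import *
im,w=cloud('side'); i=im.astype(int)
k=(np.hypot(w[...,0]-.573,w[...,1]-.013)<.04)&(i[...,0]>i[...,2]+40)&(w[...,2]>.05); p=w[k]; print(len(p),np.nanpercentile(p[:,2],[5,50,95]))
mv(.5315,-.226,.2,-62); mv(.5315,-.226,.060,-62)
E
```

```text
334 [0.07123285 0.08118588 0.08444732]
t20.9 yaw-62 shift [-0.1873  0.1544  0.0084] turn [ 0.005 -0.006  0.209] rows>=3.9 op0.0915 F [ 1.1 -0.2  3.6]
t20.9 yaw-62 shift [-0.1881  0.1537  0.1484] turn [ 0.005 -0.006  0.209] rows>=4.6 op0.0915 F [ 1.1 -0.2  3.6]
```

carry_out(
  targets=[
    {"hand": 100, "x": -0.045, "y": 0.035, "z": 0, "ax": 0, "ay": 0, "az": 0.1},
    {"hand": 100, "x": -0.09, "y": 0.075, "z": 0, "ax": 0, "ay": 0, "az": 0.209},
    {"hand": 100, "x": -0.135, "y": 0.11, "z": 0, "ax": 0, "ay": 0, "az": 0.209},
    {"hand": 100, "x": -0.188, "y": 0.154, "z": 0, "ax": 0, "ay": 0, "az": 0.209},
    {"hand": 100, "x": -0.188, "y": 0.154, "z": 0.03, "ax": 0, "ay": 0, "az": 0.209},
    {"hand": 100, "x": -0.188, "y": 0.154, "z": 0.08, "ax": 0, "ay": 0, "az": 0.209},
    {"hand": 100, "x": -0.188, "y": 0.154, "z": 0.12, "ax": 0, "ay": 0, "az": 0.209},
    {"hand": 100, "x": -0.188, "y": 0.154, "z": 0.146, "ax": 0, "ay": 0, "az": 0.209},
  ],
)

```text
t: 21.88
tool_pos: [0.5286, -0.2258, 0.2201]
orientation: [-3.047, -0.759, 0.003]
force: [-0.1, -0.4, 0.7]
opening: 0.0929
gripper_force: 0.0
```

carry_out(
  targets=[
    {"hand": 0, "x": 0, "y": 0, "z": 0, "ax": 0, "ay": 0, "az": 0},
    {"hand": 0, "x": 0, "y": 0, "z": 0, "ax": 0, "ay": 0, "az": 0},
    {"hand": 0, "x": 0, "y": 0, "z": 0, "ax": 0, "ay": 0, "az": 0},
    {"hand": 0, "x": 0, "y": 0, "z": 0, "ax": 0, "ay": 0, "az": 0},
    {"hand": 0, "x": 0, "y": 0, "z": 0, "ax": 0, "ay": 0, "az": 0},
    {"hand": 0, "x": 0, "y": 0, "z": 0, "ax": 0, "ay": 0, "az": 0},
    {"hand": 0, "x": 0, "y": 0, "z": -0.01, "ax": 0, "ay": 0, "az": 0},
    {"hand": 0, "x": 0, "y": 0, "z": -0.03, "ax": 0, "ay": 0, "az": 0},
  ],
  newtons=20,
)

```text
t: 22.88
tool_pos: [0.5289, -0.2258, 0.2526]
orientation: [-3.047, -0.76, 0.003]
force: [0.5, 0.0, -0.6]
opening: 0.0565
gripper_force: 20.0
```

carry_out(
  targets=[
    {"hand": 0, "x": 0, "y": 0, "z": -0.04, "ax": 0, "ay": 0, "az": 0},
    {"hand": 0, "x": 0, "y": 0, "z": -0.08, "ax": 0, "ay": 0, "az": 0},
    {"hand": 0, "x": 0, "y": 0, "z": -0.12, "ax": 0, "ay": 0, "az": 0},
    {"hand": 0, "x": 0, "y": 0, "z": -0.14, "ax": 0, "ay": 0, "az": 0},
  ],
)

```text
t: 23.38
tool_pos: [0.5298, -0.2263, 0.3969]
orientation: [3.045, 0.759, 0.006]
force: [-0.4, -0.1, -1.6]
opening: 0.0567
gripper_force: 20.0
```

```bash
python3 - <<'E'
from m import *
x,y=pocket(1,-1,.5233,-.0294,-5.15); print(x,y);mv(x,y,.22,-140,True);handle('side')
under('side')
E
```

```text
0.5658913830112147 -0.08042914944609615
t23.4 yaw-140 shift [ 0.1003 -0.1119  0.0097] turn [ 0.002 -0.005  1.362] rows>=7.3 op0.0567 F [-0.4 -0.1 -1.6]
side handle 171 [0.5521 0.0015 0.0883] deg -4.4
side grasp [ 0.5311 -0.227   0.2315] jar lowest -0.0555 521
```

```bash
python3 - <<'E'
from m import *
mv(.5659,-.0804,.22,40,True)
E
```

```text
t23.5 yaw40 shift [ 0.1002 -0.1121  0.009 ] turn [ 0.006  0.002 -1.78 ] rows>=9.5 op0.0565 F [ 0.4  0.1 -1.9]
```

carry_out(
  targets=[
    {"hand": 0, "x": 0.02, "y": -0.02, "z": 0, "ax": 0, "ay": 0, "az": -0.18},
    {"hand": 0, "x": 0.04, "y": -0.045, "z": 0, "ax": 0, "ay": 0, "az": -0.36},
    {"hand": 0, "x": 0.06, "y": -0.07, "z": 0.005, "ax": 0, "ay": 0, "az": -0.54},
    {"hand": 0, "x": 0.08, "y": -0.09, "z": 0.009, "ax": 0, "ay": 0, "az": -0.72},
    {"hand": 0, "x": 0.1, "y": -0.112, "z": 0.009, "ax": 0, "ay": 0, "az": -0.9},
    {"hand": 0, "x": 0.1, "y": -0.112, "z": 0.009, "ax": 0, "ay": 0, "az": -1.08},
    {"hand": 0, "x": 0.1, "y": -0.112, "z": 0.009, "ax": 0, "ay": 0, "az": -1.26},
    {"hand": 0, "x": 0.1, "y": -0.112, "z": 0.009, "ax": 0, "ay": 0, "az": -1.43},
  ],
)

```text
t: 24.48
tool_pos: [0.5647, -0.08, 0.3812]
orientation: [-1.794, -2.575, 0.002]
force: [0.4, 0.5, -2.1]
opening: 0.0565
gripper_force: 20.0
```

carry_out(
  targets=[
    {"hand": 0, "x": 0, "y": 0, "z": 0, "ax": 0, "ay": 0, "az": -0.18},
    {"hand": 0, "x": 0, "y": 0, "z": 0, "ax": 0, "ay": 0, "az": -0.35},
    {"hand": 0, "x": 0, "y": 0, "z": 0, "ax": 0, "ay": 0, "az": -0.35},
    {"hand": 0, "x": 0, "y": 0, "z": 0, "ax": 0, "ay": 0, "az": -0.35},
  ],
)

```text
t: 24.98
tool_pos: [0.5649, -0.0802, 0.3825]
orientation: [-1.333, -2.843, 0.001]
force: [0.4, -0.3, -1.1]
opening: 0.0564
gripper_force: 20.0
```

```bash
python3 - <<'E'
from m import *
im,w=cloud('wrist'); cv2.imwrite('pics/w7.png',im); np.save('w7.npy',w)
cc=held(w,im,'blue'); pockets(w,((-1,1),(1,-1)),(.5233,-.0294),-5.15)
x,y=.5659,-.0804; align(cc,x,y); mv(x,y,.0595,40,True)
E
```

```text
held [ 0.5638 -0.0783] r 0.0268 sd 0.0003 n45 top 0.2367
-1 1 36 [0.4816 0.0212] r 0.0347
1 -1 23 [ 0.5666 -0.0807] r 0.0349
carrier [ 0.5241 -0.0297] deg -5.17 scale 0.9983452924313198
adjust [-0.0029  0.0003 -0.    ]
t25.0 yaw40 shift [-0.0009  0.0007  0.1563] turn [-0.001 -0.001 -0.003] rows>=2.5 op0.0563 F [ 0.4  0.1 -1.1]
```

carry_out(
  targets=[
    {"hand": 0, "x": -0.003, "y": 0.0005, "z": 0.04, "ax": 0, "ay": 0, "az": 0},
    {"hand": 0, "x": -0.003, "y": 0.0005, "z": 0.08, "ax": 0, "ay": 0, "az": 0},
    {"hand": 0, "x": -0.003, "y": 0.0005, "z": 0.11, "ax": 0, "ay": 0, "az": 0},
    {"hand": 0, "x": -0.003, "y": 0.0005, "z": 0.13, "ax": 0, "ay": 0, "az": 0},
    {"hand": 0, "x": -0.003, "y": 0.0005, "z": 0.147, "ax": 0, "ay": 0, "az": 0},
    {"hand": 0, "x": -0.003, "y": 0.0005, "z": 0.155, "ax": 0, "ay": 0, "az": 0},
    {"hand": 0, "x": -0.003, "y": 0.0005, "z": 0.155, "ax": 0, "ay": 0, "az": 0},
  ],
)

```text
t: 25.9
tool_pos: [0.5678, -0.0823, 0.2291]
orientation: [1.328, 2.846, 0.0]
force: [0.1, 0.1, -1.4]
opening: 0.0562
gripper_force: 20.0
```

carry_out(
  targets=[
    {"hand": 80, "x": 0, "y": 0, "z": 0, "ax": 0, "ay": 0, "az": 0},
    {"hand": 80, "x": 0, "y": 0, "z": 0, "ax": 0, "ay": 0, "az": 0},
    {"hand": 80, "x": 0, "y": 0, "z": 0, "ax": 0, "ay": 0, "az": 0},
    {"hand": 80, "x": 0, "y": 0, "z": -0.03, "ax": 0, "ay": 0, "az": 0},
    {"hand": 80, "x": 0, "y": 0, "z": -0.07, "ax": 0, "ay": 0, "az": 0},
    {"hand": 100, "x": 0, "y": 0, "z": -0.11, "ax": 0, "ay": 0, "az": 0},
    {"hand": 100, "x": 0, "y": 0, "z": -0.14, "ax": 0, "ay": 0, "az": 0},
  ],
)

```text
t: 26.78
tool_pos: [0.5677, -0.0823, 0.3712]
orientation: [1.327, 2.845, 0.001]
force: [-0.0, -0.7, -1.1]
opening: 0.0897
gripper_force: 0.0
```

```bash
python3 - <<'E'
from m import *
im,w=cloud('side'); i=im.astype(int)
k=(np.hypot(w[...,0]-.566,w[...,1]+.08)<.04)&(i[...,0]>i[...,2]+40)&(w[...,2]>.05); p=w[k]; print(len(p),np.nanpercentile(p[:,2],[5,50,95]))
mv(.6025,-.1895,.2,40,True); mv(.6025,-.1895,.067,40,True)
E
```

```text
298 [0.0708976  0.08116647 0.08415202]
t26.8 yaw40 shift [-0.1038 -0.0429  0.0091] turn [ 0.005  0.006 -0.   ] rows>=1.8 op0.0912 F [1.1 0.1 4. ]
t26.8 yaw40 shift [-0.1029 -0.0435  0.1421] turn [ 0.005  0.006 -0.   ] rows>=2.9 op0.0912 F [1.1 0.1 4. ]
```

carry_out(
  targets=[
    {"hand": 100, "x": -0.05, "y": -0.02, "z": 0, "ax": 0, "ay": 0, "az": 0},
    {"hand": 100, "x": -0.103, "y": -0.043, "z": 0, "ax": 0, "ay": 0, "az": 0},
    {"hand": 100, "x": -0.103, "y": -0.043, "z": 0.02, "ax": 0, "ay": 0, "az": 0},
    {"hand": 100, "x": -0.103, "y": -0.043, "z": 0.06, "ax": 0, "ay": 0, "az": 0},
    {"hand": 100, "x": -0.103, "y": -0.043, "z": 0.1, "ax": 0, "ay": 0, "az": 0},
    {"hand": 100, "x": -0.103, "y": -0.043, "z": 0.13, "ax": 0, "ay": 0, "az": 0},
    {"hand": 100, "x": -0.103, "y": -0.043, "z": 0.14, "ax": 0, "ay": 0, "az": 0},
    {"hand": 60, "x": -0.103, "y": -0.043, "z": 0.14, "ax": 0, "ay": 0, "az": 0},
  ],
)

```text
t: 27.82
tool_pos: [0.6005, -0.1883, 0.2283]
orientation: [-1.327, -2.846, -0.0]
force: [-1.2, 0.9, 0.6]
opening: 0.087
gripper_force: 0.0
```

carry_out(
  targets=[
    {"hand": 0, "x": 0, "y": 0, "z": 0, "ax": 0, "ay": 0, "az": 0},
    {"hand": 0, "x": 0, "y": 0, "z": 0, "ax": 0, "ay": 0, "az": 0},
    {"hand": 0, "x": 0, "y": 0, "z": 0, "ax": 0, "ay": 0, "az": 0},
    {"hand": 0, "x": 0, "y": 0, "z": 0, "ax": 0, "ay": 0, "az": 0},
    {"hand": 0, "x": 0, "y": 0, "z": 0, "ax": 0, "ay": 0, "az": 0},
    {"hand": 0, "x": 0, "y": 0, "z": 0, "ax": 0, "ay": 0, "az": 0},
    {"hand": 0, "x": 0, "y": 0, "z": -0.01, "ax": 0, "ay": 0, "az": 0},
    {"hand": 0, "x": 0, "y": 0, "z": -0.03, "ax": 0, "ay": 0, "az": 0},
  ],
  newtons=20,
)

```text
t: 28.82
tool_pos: [0.6001, -0.1886, 0.2583]
orientation: [-1.327, -2.845, 0.0]
force: [-0.6, -0.9, -1.0]
opening: 0.0588
gripper_force: 20.0
```

carry_out(
  targets=[
    {"hand": 0, "x": 0, "y": 0, "z": -0.04, "ax": 0, "ay": 0, "az": 0},
    {"hand": 0, "x": 0, "y": 0, "z": -0.08, "ax": 0, "ay": 0, "az": 0},
    {"hand": 0, "x": 0, "y": 0, "z": -0.12, "ax": 0, "ay": 0, "az": 0},
    {"hand": 0, "x": 0, "y": 0, "z": -0.14, "ax": 0, "ay": 0, "az": 0},
  ],
)

```text
t: 29.32
tool_pos: [0.6011, -0.1889, 0.403]
orientation: [1.326, 2.843, 0.0]
force: [0.5, -0.2, -0.5]
opening: 0.0584
gripper_force: 20.0
```

```bash
python3 - <<'E'
from m import *
mv(.481,.0213,.23,40,True)
under('side')
E
```

```text
t29.3 yaw40 shift [0.2383 0.0431 0.0051] turn [ 0.002  0.004 -0.   ] rows>=3.9 op0.0584 F [ 0.5 -0.2 -0.5]
side grasp [ 0.6019 -0.1892  0.236 ] jar lowest -0.0628 453
```

carry_out(
  targets=[
    {"hand": 0, "x": 0.06, "y": 0.01, "z": 0, "ax": 0, "ay": 0, "az": 0},
    {"hand": 0, "x": 0.06, "y": 0.01, "z": 0, "ax": 0, "ay": 0, "az": 0},
    {"hand": 0, "x": 0.06, "y": 0.01, "z": 0, "ax": 0, "ay": 0, "az": 0},
  ],
)

```text
t: 29.75
tool_pos: [0.5697, -0.1363, 0.398]
orientation: [-1.327, -2.847, 0.001]
force: [-0.5, -0.1, -0.9]
opening: 0.0584
gripper_force: 20.0
```

```bash
python3 - <<'E'
from m import *
im,w=cloud('wrist'); cv2.imwrite('pics/w8.png',im)
pockets(w,((-1,1),(1,-1),(1,1),(-1,-1)),(.5233,-.0294),-5.15)
s=read_state(); g=s['tool_pos']+.167*R.from_rotvec(s['orientation']).as_matrix()[:,2]
cc=held(w,im,'cream'); align(cc,g[0],g[1])
mv(.4812,.0213,.23,40,True)
E
```

```text
-1 1 23 [0.4815 0.0212] r 0.0347
1 -1 26 [ 0.5687 -0.0808] r 0.0357
1 1 28 [0.5795 0.02  ] r 0.0353
-1 -1 30 [ 0.4671 -0.0712] r 0.0367
carrier [ 0.5242 -0.0277] deg -5.24 scale 1.049126791041079
held [ 0.5698 -0.1355] r 0.0268 sd 0.0003 n41 top 0.2563
adjust [-0.0012 -0.0006  0.    ]
t29.8 yaw40 shift [0.1782 0.0335 0.0014] turn [-0.  0. -0.] rows>=2.9 op0.0585 F [ 0.1 -0.3 -1.1]
```

View pics/w8.png

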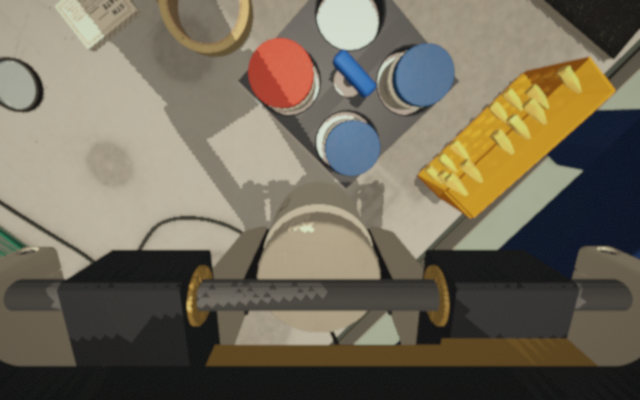

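Red and both blue jars are seated; the free pocket is at (348,15).

carry_out(
  targets=[
    {"hand": 0, "x": 0.045, "y": 0.008, "z": 0, "ax": 0, "ay": 0, "az": 0},
    {"hand": 0, "x": 0.09, "y": 0.016, "z": 0, "ax": 0, "ay": 0, "az": 0},
    {"hand": 0, "x": 0.135, "y": 0.025, "z": 0, "ax": 0, "ay": 0, "az": 0},
    {"hand": 0, "x": 0.177, "y": 0.033, "z": 0, "ax": 0, "ay": 0, "az": 0},
    {"hand": 0, "x": 0.177, "y": 0.033, "z": 0.03, "ax": 0, "ay": 0, "az": 0},
    {"hand": 0, "x": 0.177, "y": 0.033, "z": 0.07, "ax": 0, "ay": 0, "az": 0},
    {"hand": 0, "x": 0.177, "y": 0.033, "z": 0.1, "ax": 0, "ay": 0, "az": 0},
    {"hand": 0, "x": 0.177, "y": 0.033, "z": 0.12, "ax": 0, "ay": 0, "az": 0},
  ],
)

```text
t: 30.8
tool_pos: [0.4816, 0.0198, 0.2772]
orientation: [-1.329, -2.846, 0.001]
force: [-0.1, -0.6, -1.2]
opening: 0.0582
gripper_force: 20.0
```

```bash
python3 - <<'E'
from m import *
mv(.4812,.0213,.068,40,True)
under('side')
E
```

```text
t30.8 yaw40 shift [0.0014 0.0007 0.0422] turn [-0.001 -0.001 -0.001] rows>=0.7 op0.0582 F [-0.1 -0.6 -1.2]
side grasp [0.4814 0.0197 0.1102] jar lowest -0.088 223
```

carry_out(
  targets=[
    {"hand": 0, "x": 0, "y": 0.001, "z": 0.012, "ax": 0, "ay": 0, "az": 0},
    {"hand": 0, "x": 0, "y": 0.001, "z": 0.024, "ax": 0, "ay": 0, "az": 0},
    {"hand": 0, "x": 0, "y": 0.001, "z": 0.036, "ax": 0, "ay": 0, "az": 0},
    {"hand": 0, "x": 0, "y": 0.001, "z": 0.043, "ax": 0, "ay": 0, "az": 0},
    {"hand": 0, "x": 0, "y": 0.001, "z": 0.043, "ax": 0, "ay": 0, "az": 0},
  ],
)

```text
t: 31.48
tool_pos: [0.4819, 0.0211, 0.2352]
orientation: [-1.327, -2.846, 0.001]
force: [0.5, 0.1, -0.5]
opening: 0.0585
gripper_force: 20.0
```

carry_out(
  targets=[
    {"hand": 80, "x": 0, "y": 0, "z": 0, "ax": 0, "ay": 0, "az": 0},
    {"hand": 80, "x": 0, "y": 0, "z": 0, "ax": 0, "ay": 0, "az": 0},
    {"hand": 80, "x": 0, "y": 0, "z": 0, "ax": 0, "ay": 0, "az": 0},
    {"hand": 80, "x": 0, "y": 0, "z": -0.03, "ax": 0, "ay": 0, "az": 0},
    {"hand": 80, "x": 0, "y": 0, "z": -0.07, "ax": 0, "ay": 0, "az": 0},
    {"hand": 100, "x": 0, "y": 0, "z": -0.11, "ax": 0, "ay": 0, "az": 0},
    {"hand": 100, "x": 0, "y": 0, "z": -0.14, "ax": 0, "ay": 0, "az": 0},
    {"hand": 100, "x": 0, "y": 0, "z": -0.17, "ax": 0, "ay": 0, "az": 0},
  ],
)

```text
t: 32.48
tool_pos: [0.4821, 0.021, 0.4072]
orientation: [1.328, 2.846, 0.001]
force: [0.5, -0.3, -0.6]
opening: 0.0924
gripper_force: 0.0
```

```bash
python3 - <<'E'
from m import *
mv(.478,-.029,.25,85,True); mv(.5235,-.0293,.25,85,True); mv(.5235,-.0293,.09,85,True)
E
```

```text
t32.5 yaw85 shift [-0.0357 -0.0353 -0.0098] turn [ 0.     0.001 -0.786] rows>=4.2 op0.0924 F [ 0.5 -0.3 -0.6]
t32.5 yaw85 shift [-0.0652 -0.0006 -0.0097] turn [ 0.     0.001 -0.786] rows>=4.2 op0.0924 F [ 0.5 -0.3 -0.6]
t32.5 yaw85 shift [-0.0651 -0.0007  0.1503] turn [ 0.     0.001 -0.786] rows>=4.2 op0.0924 F [ 0.5 -0.3 -0.6]
```

carry_out(
  targets=[
    {"hand": 43, "x": -0.03, "y": 0, "z": -0.01, "ax": 0, "ay": 0, "az": -0.18},
    {"hand": 43, "x": -0.065, "y": 0, "z": -0.01, "ax": 0, "ay": 0, "az": -0.36},
    {"hand": 43, "x": -0.065, "y": 0, "z": -0.01, "ax": 0, "ay": 0, "az": -0.54},
    {"hand": 43, "x": -0.065, "y": 0, "z": -0.01, "ax": 0, "ay": 0, "az": -0.72},
    {"hand": 43, "x": -0.065, "y": 0, "z": -0.01, "ax": 0, "ay": 0, "az": -0.786},
    {"hand": 43, "x": -0.065, "y": 0, "z": -0.01, "ax": 0, "ay": 0, "az": -0.786},
    {"hand": 43, "x": -0.065, "y": 0, "z": -0.01, "ax": 0, "ay": 0, "az": -0.786},
  ],
)

```text
t: 33.35
tool_pos: [0.5239, -0.0287, 0.4159]
orientation: [0.139, 3.138, -0.0]
force: [-0.0, -0.5, -0.0]
opening: 0.0396
gripper_force: 0.0
```

```bash
python3 - <<'E'
from m import *
im,w=cloud('side'); i=im.astype(int); cv2.imwrite('pics/s2.png',im); np.save('s2.npy',w)
k=(np.hypot(w[...,0]-.481,w[...,1]-.0213)<.035)&(w[...,2]>.05)&(w[...,2]<.12); print(k.sum(),np.nanpercentile(w[k][:,2],[5,50,95]))
im,w=cloud('wrist'); cv2.imwrite('pics/w9.png',im); np.save('w9.npy',w)
mv(.5235,-.0293,.088,85,True)
E
```

```text
532 [0.05554838 0.08987821 0.09406072]
t33.5 yaw85 shift [ 0.0004 -0.0006  0.1608] turn [-0.  0. -0.] rows>=2.6 op0.0400 F [-0.6 -0.   0.4]
```

View pics/w9.png

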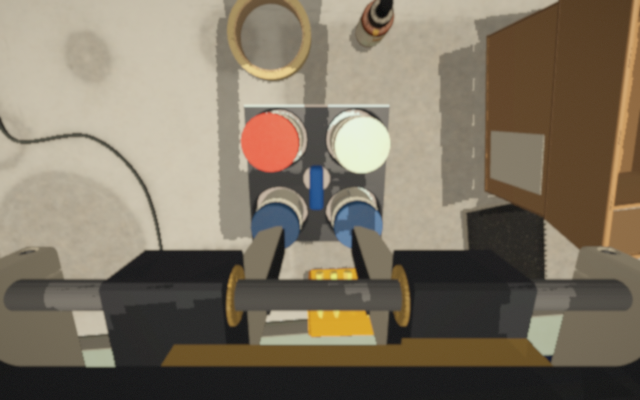

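All four jars are in their pockets, with the handle at (316,188) aligned with the fingers. Next: down, grip and lift.

carry_out(
  targets=[
    {"hand": 43, "x": 0, "y": -0.0005, "z": 0.04, "ax": 0, "ay": 0, "az": 0},
    {"hand": 43, "x": 0, "y": -0.0005, "z": 0.08, "ax": 0, "ay": 0, "az": 0},
    {"hand": 43, "x": 0, "y": -0.0005, "z": 0.11, "ax": 0, "ay": 0, "az": 0},
    {"hand": 43, "x": 0, "y": -0.0005, "z": 0.135, "ax": 0, "ay": 0, "az": 0},
    {"hand": 43, "x": 0, "y": -0.0005, "z": 0.152, "ax": 0, "ay": 0, "az": 0},
    {"hand": 43, "x": 0, "y": -0.0005, "z": 0.162, "ax": 0, "ay": 0, "az": 0},
    {"hand": 43, "x": 0, "y": -0.0005, "z": 0.162, "ax": 0, "ay": 0, "az": 0},
  ],
)

```text
t: 34.33
tool_pos: [0.5238, -0.0292, 0.2535]
orientation: [-0.137, -3.138, -0.0]
force: [-0.1, -1.0, 0.2]
opening: 0.04
gripper_force: 0.0
```

carry_out(
  targets=[
    {"hand": 0, "x": 0, "y": 0, "z": 0, "ax": 0, "ay": 0, "az": 0},
    {"hand": 0, "x": 0, "y": 0, "z": 0, "ax": 0, "ay": 0, "az": 0},
    {"hand": 0, "x": 0, "y": 0, "z": 0, "ax": 0, "ay": 0, "az": 0},
    {"hand": 0, "x": 0, "y": 0, "z": 0, "ax": 0, "ay": 0, "az": 0},
    {"hand": 0, "x": 0, "y": 0, "z": 0, "ax": 0, "ay": 0, "az": 0},
    {"hand": 0, "x": 0, "y": 0, "z": 0, "ax": 0, "ay": 0, "az": 0},
    {"hand": 0, "x": 0, "y": 0, "z": -0.005, "ax": 0, "ay": 0, "az": 0},
    {"hand": 0, "x": 0, "y": 0, "z": -0.015, "ax": 0, "ay": 0, "az": 0},
  ],
  newtons=55,
)

```text
t: 35.33
tool_pos: [0.5227, -0.0289, 0.2671]
orientation: [-0.136, -3.134, -0.001]
force: [-0.6, -0.3, -9.1]
opening: 0.0146
gripper_force: 55.0
```

```bash
python3 - <<'E'
from m import *
s=read_state(); print(np.round(s['tool_pos'],4),s['opening'],s['gripper_force'],s['force'],s['wrist_torque'])
E
```

```text
[ 0.5227 -0.0289  0.2671] 0.014633020784257987 54.99658763408661 [-0.56056125 -0.30756892 -9.09372554] [0.01623299 0.00370971 0.01521789]
```

carry_out(
  targets=[
    {"hand": 0, "x": 0, "y": 0, "z": -0.025, "ax": 0, "ay": 0, "az": 0},
    {"hand": 0, "x": 0, "y": 0, "z": -0.06, "ax": 0, "ay": 0, "az": 0},
    {"hand": 0, "x": 0, "y": 0, "z": -0.095, "ax": 0, "ay": 0, "az": 0},
    {"hand": 0, "x": 0, "y": 0, "z": -0.13, "ax": 0, "ay": 0, "az": 0},
    {"hand": 0, "x": 0, "y": 0, "z": -0.165, "ax": 0, "ay": 0, "az": 0},
    {"hand": 0, "x": 0, "y": 0, "z": -0.195, "ax": 0, "ay": 0, "az": 0},
    {"hand": 0, "x": 0, "y": 0, "z": -0.225, "ax": 0, "ay": 0, "az": 0},
    {"hand": 0, "x": 0, "y": 0, "z": -0.23, "ax": 0, "ay": 0, "az": 0},
  ],
)

```text
t: 36.33
tool_pos: [0.524, -0.0291, 0.501]
orientation: [0.136, 3.135, -0.0]
force: [-0.4, -0.0, -9.0]
opening: 0.0149
gripper_force: 55.0
```

```bash
python3 - <<'E'
from m import *
im,w=cloud('side'); cv2.imwrite('pics/s3.png',im); np.save('s3.npy',w)
P=w.reshape(-1,3)
b=P[(abs(P[:,0]-.5235)<.1)&(abs(P[:,1]+.03)<.1)&(P[:,2]>.12)&(P[:,2]<.29)]; print('carrier low',np.round(np.percentile(b[:,2],[0,1,3]),3))
# flap tops
f=P[(abs(P[:,0]-.4685)<.2)&(abs(P[:,1]-.2915)<.2)&(P[:,2]>.13)&(P[:,2]<.26)]; print('flap top',f[:,2].max(),f.min(0),f.max(0))
s=read_state(); print(s['opening'],s['gripper_force'],s['wrist_torque'])
mv(.4685,.2915,.33,92.5,True)
E
```

```text
carrier low [0.244 0.248 0.25 ]
flap top 0.2128264202539799 [0.33432608 0.15719142 0.13000122] [0.58745584 0.43398262 0.21282642]
0.014365898301894296 54.99706506729126 [ 0.06264059 -0.00663572  0.0183489 ]
t36.4 yaw92 shift [0.0829 0.3146 0.0028] turn [-0.     0.002 -0.13 ] rows>=5.2 op0.0144 F [-0.6  0.4 -8.5]
```

View pics/s3.png

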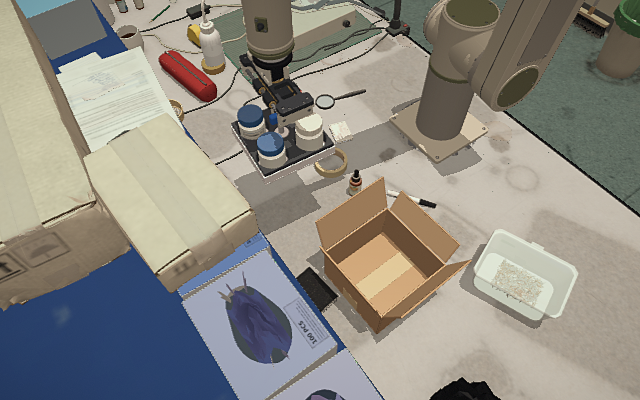

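carry_out(
  targets=[
    {"hand": 0, "x": 0.005, "y": 0.02, "z": 0, "ax": 0, "ay": 0, "az": -0.01},
    {"hand": 0, "x": 0.015, "y": 0.06, "z": 0, "ax": 0, "ay": 0, "az": -0.03},
    {"hand": 0, "x": 0.03, "y": 0.11, "z": 0, "ax": 0, "ay": 0, "az": -0.05},
    {"hand": 0, "x": 0.045, "y": 0.16, "z": 0, "ax": 0, "ay": 0, "az": -0.07},
    {"hand": 0, "x": 0.058, "y": 0.21, "z": 0, "ax": 0, "ay": 0, "az": -0.09},
    {"hand": 0, "x": 0.07, "y": 0.26, "z": 0, "ax": 0, "ay": 0, "az": -0.11},
    {"hand": 0, "x": 0.08, "y": 0.3, "z": 0, "ax": 0, "ay": 0, "az": -0.13},
    {"hand": 0, "x": 0.083, "y": 0.315, "z": 0, "ax": 0, "ay": 0, "az": -0.13},
  ],
)

```text
t: 37.38
tool_pos: [0.4674, 0.294, 0.4961]
orientation: [0.073, -3.137, 0.001]
force: [0.1, -1.5, -8.4]
opening: 0.0147
gripper_force: 55.0
```

carry_out(
  targets=[
    {"hand": 0, "x": 0, "y": 0, "z": 0, "ax": 0, "ay": 0, "az": 0},
    {"hand": 0, "x": 0, "y": 0, "z": 0, "ax": 0, "ay": 0, "az": 0},
    {"hand": 0, "x": 0, "y": 0, "z": 0, "ax": 0, "ay": 0, "az": 0},
  ],
)

```text
t: 37.75
tool_pos: [0.4689, 0.2906, 0.4986]
orientation: [-0.065, 3.141, -0.001]
force: [-0.2, -0.8, -8.2]
opening: 0.0152
gripper_force: 55.0
```

```bash
python3 - <<'E'
from m import *
mv(.4685,.2915,.30,92.5,True)
s=read_state(); print(s['opening'],s['gripper_force'],s['wrist_torque'])
im,w=cloud('wrist'); cv2.imwrite('pics/w10.png',im); np.save('w10.npy',w)
im,w=cloud('side'); np.save('s4.npy',w)
im,w=cloud('scene'); np.save('c4.npy',w)
for n in('s4','c4'):
    P=np.load(n+'.npy').reshape(-1,3); b=P[(abs(P[:,0]-.4685)<.075)&(abs(P[:,1]-.2915)<.075)&(P[:,2]>.15)&(P[:,2]<.29)]; print(n,len(b),np.round(np.percentile(b[:,2],[0,1,3]),3) if len(b) else 0)
    t=P[(abs(P[:,2]-.275)<.012)&(abs(P[:,0]-.4685)<.13)&(abs(P[:,1]-.2915)<.13)]; print(cv2.minAreaRect(t[:,:2].astype(np.float32)))
E
```

```text
t37.8 yaw92 shift [0.0003 0.0009 0.0316] turn [-0.    -0.    -0.002] rows>=0.5 op0.0152 F [-0.2 -0.8 -8.2]
0.015162129526125775 54.99853491783142 [-0.06357925 -0.02603756  0.05208856]
s4 1800 [0.244 0.247 0.249]
((0.46847590804100037, 0.2911398410797119), (0.17511682212352753, 0.17455866932868958), 2.2530925273895264)
c4 357 [0.258 0.264 0.268]
((0.4656335711479187, 0.2887835204601288), (0.17498408257961273, 0.17706887423992157), 2.567901372909546)
```

View pics/w10.png

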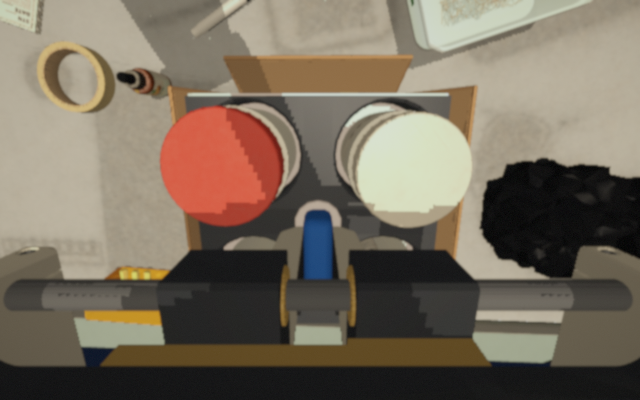

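The carrier hangs level, centred over the carton mouth and square to it. Lowering.

carry_out(
  targets=[
    {"hand": 0, "x": 0, "y": 0.0005, "z": 0.02, "ax": 0, "ay": 0, "az": 0},
    {"hand": 0, "x": 0, "y": 0.0005, "z": 0.045, "ax": 0, "ay": 0, "az": 0},
    {"hand": 0, "x": 0, "y": 0.0005, "z": 0.07, "ax": 0, "ay": 0, "az": 0},
    {"hand": 0, "x": 0, "y": 0.0005, "z": 0.095, "ax": 0, "ay": 0, "az": 0},
    {"hand": 0, "x": 0, "y": 0.0005, "z": 0.115, "ax": 0, "ay": 0, "az": 0},
    {"hand": 0, "x": 0, "y": 0.0005, "z": 0.13, "ax": 0, "ay": 0, "az": 0},
    {"hand": 0, "x": 0, "y": 0.0005, "z": 0.145, "ax": 0, "ay": 0, "az": 0},
    {"hand": 0, "x": 0, "y": 0.0005, "z": 0.16, "ax": 0, "ay": 0, "az": 0},
  ],
)

```text
t: 38.9
tool_pos: [0.4686, 0.2924, 0.3383]
orientation: [-0.068, 3.14, 0.001]
force: [0.4, 1.4, -7.9]
opening: 0.0149
gripper_force: 55.0
```

```bash
python3 - <<'E'
from m import *
mv(.4685,.2915,.091,92.5,True); s=read_state(); print(s['opening'],s['gripper_force'],s['wrist_torque'])
E
```

```text
t38.9 yaw92 shift [ 0.0003 -0.0009  0.0803] turn [ 0.     0.001 -0.   ] rows>=1.3 op0.0149 F [ 0.4  1.4 -7.9]
0.014908203863900222 54.996771812438965 [0.01732032 0.01114223 0.04098831]
```

carry_out(
  targets=[
    {"hand": 0, "x": 0, "y": -0.0005, "z": 0.015, "ax": 0, "ay": 0, "az": 0},
    {"hand": 0, "x": 0, "y": -0.0005, "z": 0.03, "ax": 0, "ay": 0, "az": 0},
    {"hand": 0, "x": 0, "y": -0.0005, "z": 0.045, "ax": 0, "ay": 0, "az": 0},
    {"hand": 0, "x": 0, "y": -0.0005, "z": 0.058, "ax": 0, "ay": 0, "az": 0},
    {"hand": 0, "x": 0, "y": -0.0005, "z": 0.068, "ax": 0, "ay": 0, "az": 0},
    {"hand": 0, "x": 0, "y": -0.0005, "z": 0.075, "ax": 0, "ay": 0, "az": 0},
    {"hand": 0, "x": 0, "y": -0.0005, "z": 0.08, "ax": 0, "ay": 0, "az": 0},
    {"hand": 0, "x": 0, "y": -0.0005, "z": 0.081, "ax": 0, "ay": 0, "az": 0},
  ],
)

```text
t: 39.9
tool_pos: [0.4687, 0.2919, 0.2585]
orientation: [-0.068, 3.14, 0.0]
force: [-4.1, -1.1, 1.5]
opening: 0.0147
gripper_force: 55.0
```

carry_out(
  targets=[
    {"hand": 43, "x": 0, "y": 0, "z": 0, "ax": 0, "ay": 0, "az": 0},
    {"hand": 43, "x": 0, "y": 0, "z": 0, "ax": 0, "ay": 0, "az": 0},
    {"hand": 43, "x": 0, "y": 0, "z": 0, "ax": 0, "ay": 0, "az": 0},
    {"hand": 43, "x": 0, "y": 0, "z": 0, "ax": 0, "ay": 0, "az": 0},
    {"hand": 43, "x": 0, "y": 0, "z": -0.03, "ax": 0, "ay": 0, "az": 0},
    {"hand": 43, "x": 0, "y": 0, "z": -0.08, "ax": 0, "ay": 0, "az": 0},
    {"hand": 43, "x": 0, "y": 0, "z": -0.14, "ax": 0, "ay": 0, "az": 0},
    {"hand": 0, "x": 0, "y": 0, "z": -0.2, "ax": 0, "ay": 0, "az": 0},
  ],
)

```text
t: 40.9
tool_pos: [0.4682, 0.2916, 0.4595]
orientation: [0.068, -3.141, 0.0]
force: [1.2, 0.5, 0.6]
opening: 0.0341
gripper_force: 0.0
```

carry_out(
  targets=[
    {"hand": 0, "x": 0.05, "y": 0, "z": -0.04, "ax": 0, "ay": 0, "az": 0},
    {"hand": 0, "x": 0.06, "y": 0, "z": -0.08, "ax": 0, "ay": 0, "az": 0},
    {"hand": 0, "x": 0.06, "y": 0, "z": -0.08, "ax": 0, "ay": 0, "az": 0},
  ],
)

```text
t: 41.28
tool_pos: [0.4078, 0.2893, 0.5425]
orientation: [-0.069, 3.134, 0.006]
force: [-0.6, 0.8, -0.9]
opening: 0.0044
gripper_force: 0.0
```

```bash
python3 - <<'E'
from m import *
im,w=cloud('wrist'); cv2.imwrite('pics/w11.png',im); np.save('w11.npy',w)
s=read_state(); print(s['tool_pos'],s['opening'])
c=np.array([.4685,.2915]); a=np.radians(2.5); E=np.array([[np.cos(a),np.sin(a)],[-np.sin(a),np.cos(a)]])
im2,w2=cloud('side'); im3,w3=cloud('scene')
for n,V in(('wrist',w),('side',w2),('scene',w3)):
    P=V.reshape(-1,3); P=P[np.isfinite(P[:,2])]; L=(P[:,:2]-c)@E.T; z=P[:,2]
    for nm,ax,sg,h0,wd in(('near',0,-1,.114,.05),('far',0,1,.114,.05),('left',1,1,.118,.07),('right',1,-1,.118,.07)):
        d=sg*L[:,ax]-.098; k=(abs(L[:,1-ax])<wd)&(z>h0+.012)&(z<.225)&(d>-.01)&(d<.09)
        if k.sum()<80: continue
        th=np.arctan2(z[k]-h0,-d[k]); print(n,nm,k.sum(),'angle %.2f'%np.median(th),'top z %.3f d %.3f'%(np.percentile(z[k],99),np.percentile(d[k],99)))
    # foam height inside
    k=(abs(L)<.08).all(1)&(z>.02)&(z<.13); print(n,'inside max z',np.percentile(z[k],99.5) if k.sum() else 0,'foam',[round(float(np.median(z[k&(abs(z-.04)<.012)&(L[:,0]*i>.05)])),4) for i in(1,-1) if (k&(abs(z-.04)<.012)&(L[:,0]*i>.05)).sum()>10],[round(float(np.median(z[k&(abs(z-.04)<.012)&(L[:,1]*i>.05)])),4) for i in(1,-1) if (k&(abs(z-.04)<.012)&(L[:,1]*i>.05)).sum()>10])
E
```

```text
[0.40829498 0.28928336 0.53985714] 0.0020518098533671143
wrist near 1675 angle 2.04 top z 0.170 d 0.031
wrist left 4008 angle 1.98 top z 0.207 d 0.041
wrist right 3499 angle 1.86 top z 0.210 d 0.031
wrist inside max z 0.10320227795696257 foam [0.0408, 0.0406] [0.0407, 0.0405]
side near 793 angle 2.08 top z 0.169 d 0.032
side far 147 angle 1.85 top z 0.176 d 0.018
side left 740 angle 1.97 top z 0.207 d 0.041
side right 1445 angle 1.88 top z 0.210 d 0.031
side inside max z 0.10258268754112926 foam [0.0396, 0.0394] [0.0395, 0.0395]
scene far 250 angle 1.76 top z 0.175 d 0.016
scene left 863 angle 1.99 top z 0.206 d 0.041
scene right 570 angle 1.93 top z 0.211 d 0.033
scene inside max z 0.10194207150193967 foam [] [0.0397]
```

View pics/w11.png

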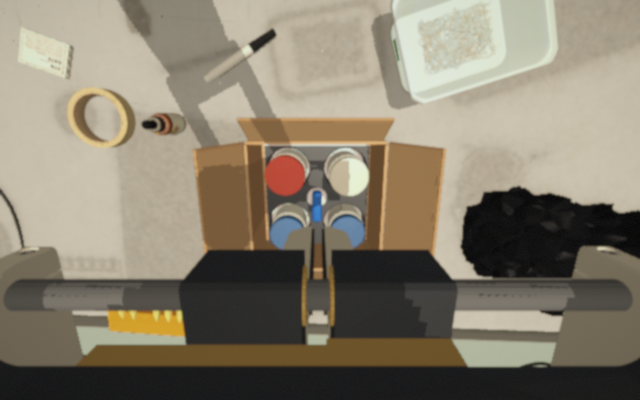

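Carrier stands flat (foam at 0.040 on all sides) and the four flaps are open. Next I plan the flap strokes.

```bash
cat >> m.py <<'E'
def path(pts,yaw=92.5):
    """pts: (Lx,Ly,tip z) in carton frame -> tool shifts from the present pose"""
    s=read_state(); R0=R.from_rotvec(s['orientation']).as_matrix(); a=np.radians(2.5)
    b=np.radians(yaw); ty=np.array([np.cos(b),np.sin(b),0]); tz=np.array([0,0,-1.]); M=np.c_[np.cross(ty,tz),ty,tz]
    print('t%.1f'%s['t'],'turn',np.round(R.from_matrix(R0.T@M).as_rotvec(),3),'F',np.round(s['force'],1))
    for lx,ly,z in pts:
        p=np.array([.4685+lx*np.cos(a)-ly*np.sin(a),.2915+lx*np.sin(a)+ly*np.cos(a),z+.186]); print((lx,ly,z),np.round(R0.T@(p-s['tool_pos']),4))
E
python3 - <<'E'
from m import *
path([(-.165,0,.26),(-.165,0,.2),(-.165,0,.15)])
E
```

```text
t41.4 turn [-0.001 -0.001 -0.   ] F [ 0.5  0.6 -0.9]
(-0.165, 0, 0.26) [ 0.105  -0.0003  0.0908]
(-0.165, 0, 0.2) [ 0.105  -0.0002  0.1508]
(-0.165, 0, 0.15) [ 1.049e-01 -2.000e-04  2.008e-01]
```

carry_out(
  targets=[
    {"hand": 0, "x": 0.05, "y": 0, "z": 0.02, "ax": 0, "ay": 0, "az": 0},
    {"hand": 0, "x": 0.105, "y": 0, "z": 0.04, "ax": 0, "ay": 0, "az": 0},
    {"hand": 0, "x": 0.105, "y": 0, "z": 0.09, "ax": 0, "ay": 0, "az": 0},
    {"hand": 0, "x": 0.105, "y": 0, "z": 0.14, "ax": 0, "ay": 0, "az": 0},
    {"hand": 0, "x": 0.105, "y": 0, "z": 0.18, "ax": 0, "ay": 0, "az": 0},
    {"hand": 0, "x": 0.105, "y": 0, "z": 0.201, "ax": 0, "ay": 0, "az": 0},
    {"hand": 0, "x": 0.105, "y": 0, "z": 0.201, "ax": 0, "ay": 0, "az": 0},
  ],
)

```text
t: 42.3
tool_pos: [0.3028, 0.2838, 0.3333]
orientation: [0.067, -3.135, 0.006]
force: [0.4, 0.5, -0.2]
opening: 0.0002
gripper_force: 0.0
```

carry_out(
  targets=[
    {"hand": 0, "x": -0.03, "y": 0, "z": 0, "ax": 0, "ay": 0, "az": 0},
    {"hand": 0, "x": -0.065, "y": 0, "z": 0, "ax": 0, "ay": 0, "az": 0},
    {"hand": 0, "x": -0.09, "y": 0, "z": 0.003, "ax": 0, "ay": 0, "az": 0},
    {"hand": 0, "x": -0.105, "y": 0, "z": 0.015, "ax": 0, "ay": 0, "az": 0},
    {"hand": 0, "x": -0.11, "y": 0, "z": 0.025, "ax": 0, "ay": 0, "az": 0},
    {"hand": 0, "x": -0.11, "y": 0, "z": 0.031, "ax": 0, "ay": 0, "az": 0},
    {"hand": 0, "x": -0.11, "y": 0, "z": 0.033, "ax": 0, "ay": 0, "az": 0},
    {"hand": 0, "x": -0.11, "y": 0, "z": 0.034, "ax": 0, "ay": 0, "az": 0},
  ],
)

```text
t: 43.3
tool_pos: [0.4132, 0.2894, 0.3041]
orientation: [-0.069, 3.14, -0.001]
force: [-5.1, -4.4, 13.7]
opening: 0.0006
gripper_force: 7.1
```

```bash
cat >> m.py <<'E'
def flaps():
    c=np.array([.4685,.2915]); a=np.radians(2.5); E=np.array([[np.cos(a),np.sin(a)],[-np.sin(a),np.cos(a)]])
    for n in('side','scene'):
        _,V=cloud(n); P=V.reshape(-1,3); P=P[np.isfinite(P[:,2])]; L=(P[:,:2]-c)@E.T; z=P[:,2]
        for nm,ax,sg,h0,ln in(('near',0,-1,.114,.062),('far',0,1,.114,.062),('left',1,1,.118,.096),('right',1,-1,.118,.096)):
            d=sg*L[:,ax]-.098; lat=abs(L[:,1-ax]); k=(lat>.03)&(lat<.085)&(np.hypot(d,z-h0)<ln+.004)&(np.hypot(d,z-h0)>.02)&(z>h0-.008)
            if k.sum()<40: continue
            th=np.arctan2(z[k]-h0,-d[k]); print(n,nm,k.sum(),'angle',np.round(np.percentile(th,[10,50,90]),2))
E
python3 - <<'E'
from m import *
path([(-.055,0,.116),(-.055,0,.25)]); flaps()
E
```

```text
t43.3 turn [-0.  0.  0.] F [-5.1 -4.4 13.7]
(-0.055, 0, 0.116) [-0.0004 -0.0003  0.0021]
(-0.055, 0, 0.25) [-0.0004 -0.0003 -0.1319]
side near 631 angle [0.02 0.07 0.14]
side far 157 angle [1.81 1.86 1.92]
side left 1080 angle [-0.04  1.94  1.98]
side right 1211 angle [-0.02  1.87  1.9 ]
scene near 122 angle [0.06 0.12 0.22]
scene far 180 angle [1.68 1.76 1.81]
scene left 440 angle [-0.01  1.94  2.05]
scene right 654 angle [0.   1.91 1.98]
```

carry_out(
  targets=[
    {"hand": 0, "x": 0, "y": 0, "z": -0.05, "ax": 0, "ay": 0, "az": 0},
    {"hand": 0, "x": 0, "y": 0, "z": -0.1, "ax": 0, "ay": 0, "az": 0},
    {"hand": 0, "x": -0.05, "y": 0, "z": -0.13, "ax": 0, "ay": 0, "az": 0},
    {"hand": 0, "x": -0.11, "y": 0, "z": -0.13, "ax": 0, "ay": 0, "az": 0},
    {"hand": 0, "x": -0.165, "y": 0, "z": -0.13, "ax": 0, "ay": 0, "az": 0},
    {"hand": 0, "x": -0.215, "y": 0, "z": -0.12, "ax": 0, "ay": 0, "az": 0},
    {"hand": 0, "x": -0.215, "y": 0, "z": -0.07, "ax": 0, "ay": 0, "az": 0},
    {"hand": 0, "x": -0.215, "y": 0, "z": -0.04, "ax": 0, "ay": 0, "az": 0},
  ],
)

```text
t: 44.4
tool_pos: [0.6279, 0.2986, 0.3395]
orientation: [0.068, -3.137, 0.002]
force: [-1.1, 0.2, -0.4]
opening: 0.0004
gripper_force: 0.0
```

```bash
python3 - <<'E'
from m import *
path([(.155,0,.15),(.1,0,.15),(.055,0,.116)])
E
```

```text
t44.4 turn [-0.001 -0.004 -0.001] F [-1.1  0.2 -0.4]
(0.155, 0, 0.15) [ 0.0046 -0.0001  0.0035]
(0.1, 0, 0.15) [ 0.0596 -0.0002  0.0037]
(0.055, 0, 0.116) [ 0.1045 -0.0002  0.0378]
```

carry_out(
  targets=[
    {"hand": 0, "x": 0.03, "y": 0, "z": 0.003, "ax": 0, "ay": 0, "az": 0},
    {"hand": 0, "x": 0.06, "y": 0, "z": 0.003, "ax": 0, "ay": 0, "az": 0},
    {"hand": 0, "x": 0.085, "y": 0, "z": 0.007, "ax": 0, "ay": 0, "az": 0},
    {"hand": 0, "x": 0.1, "y": 0, "z": 0.019, "ax": 0, "ay": 0, "az": 0},
    {"hand": 0, "x": 0.105, "y": 0, "z": 0.029, "ax": 0, "ay": 0, "az": 0},
    {"hand": 0, "x": 0.105, "y": 0, "z": 0.034, "ax": 0, "ay": 0, "az": 0},
    {"hand": 0, "x": 0.105, "y": 0, "z": 0.036, "ax": 0, "ay": 0, "az": 0},
    {"hand": 0, "x": 0.105, "y": 0, "z": 0.037, "ax": 0, "ay": 0, "az": 0},
  ],
)

```text
t: 45.4
tool_pos: [0.5239, 0.2941, 0.3058]
orientation: [-0.067, 3.141, -0.0]
force: [-0.3, -0.5, 0.6]
opening: 0.0004
gripper_force: 0.3
```

```bash
python3 - <<'E'
from m import *
path([(.055,0,.116),(.055,0,.28)]); flaps()
E
```

```text
t45.4 turn [-0.     0.    -0.001] F [-0.3 -0.5  0.6]
(0.055, 0, 0.116) [ 0.0004 -0.0002  0.0038]
(0.055, 0, 0.28) [ 0.0004 -0.0002 -0.1602]
side near 417 angle [0.03 0.08 0.18]
side far 595 angle [0.06 0.13 0.22]
side left 1816 angle [-0.04  0.02  1.98]
side right 971 angle [-0.03  0.02  1.89]
scene near 138 angle [0.06 0.12 0.21]
scene far 85 angle [0.06 0.11 0.17]
scene left 822 angle [-0.01  1.95  2.04]
scene right 694 angle [-0.    1.9   1.97]
```

carry_out(
  targets=[
    {"hand": 0, "x": 0, "y": 0, "z": 0.003, "ax": 0, "ay": 0, "az": 0},
    {"hand": 0, "x": 0, "y": 0, "z": 0.003, "ax": 0, "ay": 0, "az": 0},
    {"hand": 0, "x": 0, "y": 0, "z": -0.05, "ax": 0, "ay": 0, "az": 0},
    {"hand": 0, "x": 0.02, "y": 0, "z": -0.1, "ax": 0, "ay": 0, "az": 0},
    {"hand": 0, "x": 0.04, "y": -0.02, "z": -0.145, "ax": 0, "ay": 0, "az": 0},
    {"hand": 0, "x": 0.055, "y": -0.08, "z": -0.145, "ax": 0, "ay": 0, "az": 0},
    {"hand": 0, "x": 0.055, "y": -0.14, "z": -0.145, "ax": 0, "ay": 0, "az": 0},
    {"hand": 0, "x": 0.055, "y": -0.19, "z": -0.14, "ax": 0, "ay": 0, "az": 0},
  ],
)

```text
t: 46.5
tool_pos: [0.4765, 0.1002, 0.4466]
orientation: [-0.068, 3.139, -0.0]
force: [1.1, -0.2, -0.1]
opening: 0.0005
gripper_force: 0.0
```

```bash
python3 - <<'E'
from m import *
path([(0,-.185,.22),(0,-.185,.17),(0,-.04,.12)]); flaps()
E
```

```text
t46.5 turn [-0.     0.002 -0.   ] F [ 1.1 -0.2 -0.1]
(0, -0.185, 0.22) [-0.0003  0.0065  0.0406]
(0, -0.185, 0.17) [-0.0002  0.0065  0.0906]
(0, -0.04, 0.12) [-0.      0.1515  0.1405]
side near 778 angle [0.03 0.08 0.17]
side far 894 angle [0.03 0.08 0.17]
side left 2033 angle [-0.05  0.    1.98]
side right 2397 angle [-0.04  0.03  1.9 ]
scene near 136 angle [0.05 0.11 0.2 ]
scene far 115 angle [0.05 0.09 0.18]
scene left 993 angle [-0.02  1.95  2.04]
scene right 556 angle [-0.01  1.91  1.98]
```

carry_out(
  targets=[
    {"hand": 0, "x": 0, "y": 0.005, "z": 0.04, "ax": 0, "ay": 0, "az": 0},
    {"hand": 0, "x": 0, "y": 0.005, "z": 0.09, "ax": 0, "ay": 0, "az": 0},
    {"hand": 0, "x": 0, "y": 0.005, "z": 0.09, "ax": 0, "ay": 0, "az": 0},
    {"hand": 0, "x": 0, "y": 0.04, "z": 0.09, "ax": 0, "ay": 0, "az": 0},
    {"hand": 0, "x": 0, "y": 0.08, "z": 0.09, "ax": 0, "ay": 0, "az": 0},
    {"hand": 0, "x": 0, "y": 0.105, "z": 0.093, "ax": 0, "ay": 0, "az": 0},
    {"hand": 0, "x": 0, "y": 0.125, "z": 0.102, "ax": 0, "ay": 0, "az": 0},
    {"hand": 0, "x": 0, "y": 0.138, "z": 0.112, "ax": 0, "ay": 0, "az": 0},
  ],
)

```text
t: 47.6
tool_pos: [0.471, 0.241, 0.3345]
orientation: [-0.069, 3.139, 0.001]
force: [-0.9, -1.0, -1.2]
opening: 0.0004
gripper_force: 0.2
```

```bash
python3 - <<'E'
from m import *
path([(0,-.04,.125),(0,-.04,.12)])
E
```

```text
t47.6 turn [0.    0.002 0.   ] F [-0.9 -1.  -1.2]
(0, -0.04, 0.125) [0.0004 0.0105 0.0235]
(0, -0.04, 0.12) [0.0004 0.0105 0.0285]
```

carry_out(
  targets=[
    {"hand": 0, "x": 0, "y": 0.008, "z": 0.01, "ax": 0, "ay": 0, "az": 0},
    {"hand": 0, "x": 0, "y": 0.01, "z": 0.019, "ax": 0, "ay": 0, "az": 0},
    {"hand": 0, "x": 0, "y": 0.01, "z": 0.025, "ax": 0, "ay": 0, "az": 0},
    {"hand": 0, "x": 0, "y": 0.01, "z": 0.028, "ax": 0, "ay": 0, "az": 0},
    {"hand": 0, "x": 0, "y": 0.01, "z": 0.028, "ax": 0, "ay": 0, "az": 0},
  ],
)

```text
t: 48.22
tool_pos: [0.4703, 0.2494, 0.308]
orientation: [0.067, -3.141, -0.0]
force: [-11.6, -4.3, 19.5]
opening: 0.0004
gripper_force: 9.9
```

carry_out(
  targets=[
    {"hand": 0, "x": 0, "y": 0, "z": -0.05, "ax": 0, "ay": 0, "az": 0},
    {"hand": 0, "x": 0, "y": 0, "z": -0.1, "ax": 0, "ay": 0, "az": 0},
    {"hand": 0, "x": 0, "y": 0.04, "z": -0.14, "ax": 0, "ay": 0, "az": 0},
    {"hand": 0, "x": 0, "y": 0.1, "z": -0.145, "ax": 0, "ay": 0, "az": 0},
    {"hand": 0, "x": 0, "y": 0.16, "z": -0.145, "ax": 0, "ay": 0, "az": 0},
    {"hand": 0, "x": 0, "y": 0.22, "z": -0.145, "ax": 0, "ay": 0, "az": 0},
    {"hand": 0, "x": 0, "y": 0.23, "z": -0.13, "ax": 0, "ay": 0, "az": 0},
    {"hand": 0, "x": 0, "y": 0.23, "z": -0.09, "ax": 0, "ay": 0, "az": 0},
  ],
)

```text
t: 49.22
tool_pos: [0.4609, 0.4804, 0.3969]
orientation: [-0.069, 3.137, 0.004]
force: [0.3, 0.4, -0.7]
opening: 0.0002
gripper_force: 0.0
```

```bash
python3 - <<'E'
from m import *
path([(0,.185,.17),(0,.04,.12)]);flaps()
E
```

```text
t49.2 turn [0.002 0.003 0.001] F [ 0.3  0.4 -0.7]
(0, 0.185, 0.17) [ 0.0007 -0.0042  0.0409]
(0, 0.04, 0.12) [ 0.001  -0.1493  0.0905]
side near 680 angle [0.04 0.13 0.28]
side far 936 angle [0.05 0.13 0.27]
side left 1666 angle [-0.05 -0.    1.98]
side right 1506 angle [0.01 0.06 0.14]
scene near 254 angle [0.06 0.16 0.29]
scene far 240 angle [0.06 0.15 0.28]
scene left 983 angle [-0.01  1.95  2.04]
scene right 444 angle [0.03 0.07 0.16]
```

carry_out(
  targets=[
    {"hand": 0, "x": 0, "y": 0, "z": 0.04, "ax": 0, "ay": 0, "az": 0},
    {"hand": 0, "x": 0, "y": 0, "z": 0.04, "ax": 0, "ay": 0, "az": 0},
    {"hand": 0, "x": 0, "y": -0.04, "z": 0.04, "ax": 0, "ay": 0, "az": 0},
    {"hand": 0, "x": 0, "y": -0.08, "z": 0.04, "ax": 0, "ay": 0, "az": 0},
    {"hand": 0, "x": 0, "y": -0.105, "z": 0.043, "ax": 0, "ay": 0, "az": 0},
    {"hand": 0, "x": 0, "y": -0.125, "z": 0.052, "ax": 0, "ay": 0, "az": 0},
    {"hand": 0, "x": 0, "y": -0.138, "z": 0.062, "ax": 0, "ay": 0, "az": 0},
    {"hand": 0, "x": 0, "y": -0.146, "z": 0.074, "ax": 0, "ay": 0, "az": 0},
  ],
)

```text
t: 50.32
tool_pos: [0.4672, 0.3332, 0.3228]
orientation: [-0.067, 3.139, 0.002]
force: [0.1, 0.9, 0.5]
opening: 0.0004
gripper_force: 0.2
```

```bash
python3 - <<'E'
from m import *
path([(0,.04,.12)])
E
```

```text
t50.3 turn [ 0.001  0.002 -0.001] F [0.1 0.9 0.5]
(0, 0.04, 0.12) [ 0.0005 -0.0017  0.0168]
```

carry_out(
  targets=[
    {"hand": 0, "x": 0, "y": -0.002, "z": 0.008, "ax": 0, "ay": 0, "az": 0},
    {"hand": 0, "x": 0, "y": -0.002, "z": 0.014, "ax": 0, "ay": 0, "az": 0},
    {"hand": 0, "x": 0, "y": -0.002, "z": 0.0165, "ax": 0, "ay": 0, "az": 0},
    {"hand": 0, "x": 0, "y": -0.002, "z": 0.0165, "ax": 0, "ay": 0, "az": 0},
  ],
)

```text
t: 50.82
tool_pos: [0.4667, 0.3319, 0.308]
orientation: [-0.069, 3.141, -0.002]
force: [-11.1, -9.4, 22.4]
opening: 0.0002
gripper_force: 11.4
```

carry_out(
  targets=[
    {"hand": 0, "x": 0, "y": 0, "z": -0.03, "ax": 0, "ay": 0, "az": 0},
    {"hand": 0, "x": 0, "y": 0, "z": -0.09, "ax": 0, "ay": 0, "az": 0},
    {"hand": 0, "x": 0, "y": 0, "z": -0.15, "ax": 0, "ay": 0, "az": 0},
    {"hand": 0, "x": 0.03, "y": 0.02, "z": -0.2, "ax": 0, "ay": 0, "az": 0},
    {"hand": 0, "x": 0.08, "y": 0.05, "z": -0.22, "ax": 0, "ay": 0, "az": 0},
    {"hand": 0, "x": 0.08, "y": 0.05, "z": -0.22, "ax": 0, "ay": 0, "az": 0},
  ],
)

```text
t: 51.58
tool_pos: [0.382, 0.3804, 0.5285]
orientation: [-0.075, 3.137, 0.006]
force: [1.3, -0.1, 0.5]
opening: 0.0004
gripper_force: 0.0
```

```bash
python3 - <<'E'
from m import *
flaps(); im,w=cloud('side'); cv2.imwrite('pics/s5.png',im); print(read_state()['force'])
E
```

```text
side near 891 angle [0.11 0.18 0.32]
side far 987 angle [0.11 0.18 0.31]
side left 1632 angle [0.02 0.06 0.14]
side right 1515 angle [0.01 0.05 0.14]
scene near 277 angle [0.12 0.19 0.34]
scene far 241 angle [0.12 0.18 0.35]
scene left 427 angle [0.03 0.07 0.15]
scene right 448 angle [0.03 0.07 0.15]
[-0.29465262  0.36684939 -0.51307289]
```

View pics/s5.png

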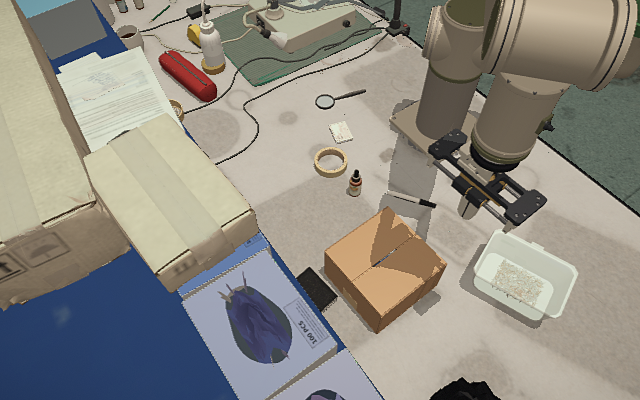

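The carton is closed flat at (385,270), the bottle stands upright at (355,183), and nothing else has been moved.

```bash
python3 -c "
from m import *
print(robot.close_job())"
```

```text
the job is handed in; nothing more can be done
None
```

The job is handed in: all four jars are in the carrier, it stands flat in the carton with the inner flaps shut first and then the outer ones, and the dropper bottle stands upright on the worktop clear of the carton.

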